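Roll a lifted trim strip flush into a frame rail and weight it down

TASK

The trim strip in the frame rail has lifted: take the hand roller from the pulp tray and roll it with firm pressure along the strip, from the end with the raised steel stop to the open end, until every section is flush with the rail; press the strip with the roller only, not with the fingers. Then stand the roller back on its barrels on the floor of the tray, and after that hold the strip down with the two covered weights, both upright on the strip's centre line: the larger at about the middle of the half nearest the stop, the smaller at about the middle of the other half. Leave the other things on the table where they are.

Things in the scene. Friction and masses are not known exactly. Their poses are not given: they have to be found in the camera images.
- frame_rail: Fixed wooden picture-frame rail, 216 mm long (x), 72 mm wide (y), top face 30 mm above the table; origin at the centre of its underside, z up. A groove along the middle of its top (y = 0) holds the dark trim strip. A steel stop block, 14 mm long, full width, rising 14 mm above the top face, stands at the +x end (x = 94 to 108 mm); the -x end is open
- strip_middle (a point): Point on the rail's top face at the middle of the strip (rail x = 0, y = 0); axes as the rail's. The strip is 180 mm long (x = -90 to +90 mm) and 24 mm wide: six 30 mm sections end to end, which start 4.5 to 6 mm proud of the top face
- stop_end (a point): Point on the rail's top face over the middle of the first strip section, next to the stop block (rail x = +75 mm)
- open_end (a point): Point on the rail's top face over the middle of the last strip section, at the open end (rail x = -75 mm)
- tool_tray: Fixed moulded pulp tray, brown, 188 (x) x 227 (y) x 40 mm high, the roller's home. Origin at the centre of its underside; its flat floor is 2 mm thick and measures about 112 x 150 mm (x = -58 to +56 mm, y = -75 to +77 mm), with sloping sides about 35 mm high all round
- roller_grip (a point): Centre of the upright wooden grip of the loose hand roller (0.41 kg), 84 mm above the underside of its barrels. The grip is 28 mm thick (x), 62 mm wide (y), from 53 to 115 mm above the underside; below it a 22 x 40 mm neck and a steel yoke 62 (x) x 70 (y) mm, 13 to 47 mm above the underside. z is up
- roller_foot (a point): Point midway between the roller's barrels at the height of their undersides; axes as the roller's. Two free-turning black rubber barrels, 36 mm in diameter, 58 mm long, lie along y at x = +22 and -22 mm; overall the roller is 80 (x) x 76 (y) x 115 mm. It rolls along its x axis, either way round
- barrel_a (a joint): Turn of the barrel at roller x = +22 mm (rad, 0 at the start, 1 rad = 18 mm of rolling; free to turn without limit, either sign)
- barrel_b (a joint): The same for the barrel at roller x = -22 mm
- weight_large_mid (a point): Centre of the block of the larger covered weight (loose, 0.48 kg), 18 mm above its underside: a brown block 32 (x) x 62 (y) mm and 35 mm high, with a round brass knob 17 mm in diameter on top reaching 51 mm high; z is up
- weight_small_mid (a point): Centre of the block of the smaller covered weight (loose, 0.33 kg), a dark green block 30 (x) x 50 (y) mm and 31 mm high, knob to 47 mm; this point is 16 mm above its underside; z is up
- section_1 (a joint): How far strip section 1 (rail x = +75 mm; counted from the stop block) is pressed down, m: 0 = 6 mm proud of the rail's top face, 0.006 = flush, 0.0068 = its limit. It starts at 0 to 0.0015, yields at about 4.5 N, and stays where it is left
- section_2 (a joint): How far strip section 2 (rail x = +45 mm; counted from the stop block) is pressed down, m: 0 = 6 mm proud of the rail's top face, 0.006 = flush, 0.0068 = its limit. It starts at 0 to 0.0015, yields at about 4.5 N, and stays where it is left
- section_3 (a joint): How far strip section 3 (rail x = +15 mm; counted from the stop block) is pressed down, m: 0 = 6 mm proud of the rail's top face, 0.006 = flush, 0.0068 = its limit. It starts at 0 to 0.0015, yields at about 4.5 N, and stays where it is left
- section_4 (a joint): How far strip section 4 (rail x = -15 mm; counted from the stop block) is pressed down, m: 0 = 6 mm proud of the rail's top face, 0.006 = flush, 0.0068 = its limit. It starts at 0 to 0.0015, yields at about 4.5 N, and stays where it is left
- section_5 (a joint): How far strip section 5 (rail x = -45 mm; counted from the stop block) is pressed down, m: 0 = 6 mm proud of the rail's top face, 0.006 = flush, 0.0068 = its limit. It starts at 0 to 0.0015, yields at about 4.5 N, and stays where it is left
- section_6 (a joint): How far strip section 6 (rail x = -75 mm; counted from the stop block) is pressed down, m: 0 = 6 mm proud of the rail's top face, 0.006 = flush, 0.0068 = its limit. It starts at 0 to 0.0015, yields at about 4.5 N, and stays where it is left
- tape_roll: The roll of masking tape, a bystander, 102 mm across, 25 mm high, lying flat; origin at the centre of its underside
- brush_pot: The pot of brushes, a bystander, a stoneware pot with brushes, 65 mm wide pot, 168 mm high overall; origin at the centre of its underside
- dish: The palette dish, a bystander, white, 68 mm across, 15 mm high; origin at the centre of its underside
- pot: The pot of cotton swabs, a bystander, grey, 66 mm across, 69 mm high; origin at the centre of its underside
- green_jar: The pigment jar, a bystander, 41 mm across, 52 mm high; origin at the centre of its underside
Things that resemble listed ones, but are neither listed nor needed, are in the scene too. Leave any orange or purple look-alike of the part that bears roller_grip alone.

How it is judged:
By the outcome, as a careful person would: the job done as asked, in the order asked, and still so for the second after the job is handed in, with the robot touching nothing.
It also fails if it takes over 72 s, if anything falls off the work surface, if the arm or the gripper's body presses on something with over 40 N, if the wrist force passes 120 N, or if a joint passes its speed limit or range.

ROBOT

A 6-joint arm with a two-finger parallel gripper is mounted at the origin on the work surface; the furniture and walls round the work are solid. World frame = base frame: x ahead of the robot, y to its left, z up, the work surface at z = 0. Lengths are in m, angles in rad, forces in N, time in s.
With the tool pointing down it reaches from about 0.325 to 0.775 m from the base axis. Payload 5.5 kg.
Tool frame: the origin (TCP) lies at the very end of the fingers, on their centre line; the grasp point (between the pads) lies 19 mm behind it; z points along the fingers, y is the direction in which the jaws open and shut (so a half turn about z gives the same grasp; the last joint's range is limited). The gripper opens to 85 mm and grips with 20 to 120 N. Pads are 22 mm wide; open, the fingers measure 114 mm over their backs; the gripper's body (76 mm by 85 mm) begins 54 mm behind the grasp point. The pads swing forward as they close: fully open they stand 13 mm farther back than shut.
Start: joints at [1.108, 0.091, 1.231, -0, 1.82, -0.057], TCP at [0.237, 0.551, 0.231] pointing down, gripper open.
Joint ranges: [-2.87, 2.87], [-0.86, 2.18], [0.17, 2.46], [-1.51, 4.65], [0.06, 2.69], [-2.65, 2.65]. Speed limits (rad/s): [2.57, 2.57, 3.01, 3.14, 3.14, 3.14].

INTERFACE

Orientations are given as a 3x3 rotation matrix whose columns are the frame's x, y, z axes.
In Python, from bench import * gives the robot as it stands.
- The arm moves only by the shell command python3 -m pendant 'ROWS' [FORCE]. ROWS is JSON, a list of rows, each a list of 5 numbers: the opening, from 0 (shut) to 1 (fully open), then the shift along the tool's x, y, z scaled (see below), then the turn about the tool's z scaled (see below). In form: [[grip, tx, ty, tz, twist], ...]. A call has 1 to 20 rows; each row shifts and turns the pose as measured when the row begins, along the tool's axes as they then stand; what a row does not reach is not made up. The controller multiplies each number of a shift by 0.025 m and each number of a turn by pi/4 rad. A row lasts 1/12 s, in which the tool goes at most 41.7 mm and 7.16 degrees, less where a joint would pass 70% of its speed; a pose out of reach is approached as far as the arm can. A call with a number of a shift or a turn outside -1 to 1 is refused whole. A call with a gripper value outside its range is refused whole. The fingers move at their own pace and stop on an object; FORCE is the grip in N (left out, the last holds). Time passes only in rows, so rows that do not move let the fingers close. It gives the time, the measured TCP pose, the force and the opening at its end, in the units of the state.
- get_state(): the state, without advancing time (a new reading comes with each control period).
- get_image(name): name is "scene" or "top" or "wrist"; returns the picture (420x560x3 uint8, blue, green, red); there is no depth.
- camera_info(name): a dict with "vertical_fov" (degrees; the focal length in pixels is half the picture's height over the tangent of half this angle, whatever the lens; pixels are square), "cx", "cy" (the principal point, pixels), "R" (3x3) and "t" (3): a world point X has camera coordinates R X + t. Camera axes: x right, y down, z forward; pixel columns grow to the right and rows downward; lengths in m; the calibration is good to about 2 mm. A picture is of the moment at which its call begins: read the wrist's pose just before it. camera_info takes no time and is no camera call; for the wrist camera it gives the pose at the moment of the call.
- close_job(): hands the job in, once; it reports no verdict.
Trained networks look in the newest picture that a camera, given by its name, has taken for a name from the list of things; names that differ only in an ending like _2 or _b are one class to them, and where a whole thing is asked for, a point or a joint stands for the part that bears it (a point fixed in the world has none). Each returns a list of dicts, best first, with "p" (0 to 1); they miss things now and then, are a little off and sometimes report something else, mostly with a low value. They report only what shows in the picture. A call takes as long as a camera call. They do not tell look-alikes from the thing itself.
- silhouettes(target, camera): "region" (420x560 bool, what is visible of it) and "bbox" ([left, top, right, bottom] in pixels, round what is visible of it).
- mark_of(target, camera): "uv" ([column, row] in pixels: a listed point, or the origin of a listed thing).
The state is a dict: "t": time; "joint_pos": joint angles; "dq": joint speeds; "effort": joint torques, N m; "tool_pos": TCP position; "tcp_rot": TCP orientation; "ft_force": force on the tool from outside, world axes, zero at the start; "torque": the same for the moment, N m; "width": opening from 0.0 (shut) to 1.0 (fully open).
Only numpy, scipy, OpenCV 4.12 (cv2) and the standard library are available. Lean on these libraries where they do the work, as an engineer would, in place of code of your own. Each camera call takes 0.05 s, during which the arm holds its last target. There are 200 camera calls.

## Working session

There is one attempt and no reset: what is moved stays moved. The work goes in short steps, Python scripts to look and compute and a shell command to move; the robot and the scene stay as the last step left them, time stands still between calls to the robot, and variables do not carry over. Pictures are saved under pics/ and viewed, about 8 in all and at most 12, crops included, and the job is handed in when it is done.

```bash
mkdir -p pics; ls; python3 - <<'E'
from bench import *
import cv2,numpy as np
s=get_state(); print({k:np.round(v,3).tolist() for k,v in s.items()})
ims=[get_image(n) for n in("scene","top")]
cv2.imwrite("pics/a.png",ims[0]);cv2.imwrite("pics/b.png",ims[1])
for c in("scene","top"):
  print(c,{k:np.round(v,3).tolist() for k,v in camera_info(c).items()})
  for t in["strip_middle","stop_end","open_end","tool_tray","roller_grip","roller_foot","weight_large_mid","weight_small_mid","tape_roll","brush_pot"]:
    print(t,[(round(d['p'],2),np.round(d['uv'],1).tolist()) for d in mark_of(t,c)][:4])
E
```

```text
pics
{'t': 0.0, 'joint_pos': [1.108, 0.092, 1.232, 0.0, 1.82, -0.057], 'dq': [0.001, 0.002, -0.002, 0.0, 0.002, -0.001], 'effort': [0.003, -45.873, -41.803, 0.0, 0.012, -0.0], 'tool_pos': [0.237, 0.551, 0.23], 'tcp_rot': [[-0.919, 0.395, -0.001], [0.395, 0.919, -0.002], [0.0, -0.002, -1.0]], 'ft_force': [0.696, -0.047, 0.562], 'torque': [-0.037, -0.009, -0.036], 'width': 0.999}
scene {'vertical_fov': 50.963, 'cx': 281.174, 'cy': 211.946, 'R': [[0.571, -0.821, -0.011], [-0.483, -0.324, -0.813], [0.664, 0.47, -0.581]], 't': [-0.377, 0.3, 1.07]}
strip_middle [(0.79, [232.2, 213.8])]
stop_end [(0.92, [213.6, 210.3])]
open_end [(0.73, [255.1, 223.9])]
tool_tray [(0.78, [331.2, 263.0])]
roller_grip [(0.94, [378.2, 317.1]), (0.83, [342.4, 241.0]), (0.55, [312.8, 294.0])]
roller_foot [(0.82, [375.1, 344.4]), (0.65, [338.8, 268.0]), (0.56, [311.7, 315.4])]
weight_large_mid [(0.63, [161.6, 213.8])]
weight_small_mid [(0.54, [184.9, 194.8]), (0.43, [217.0, 209.6])]
tape_roll [(0.63, [217.5, 183.4])]
brush_pot [(0.73, [265.9, 181.6])]
top {'vertical_fov': 53.738, 'cx': 280.416, 'cy': 206.411, 'R': [[0.01, -1.0, -0.009], [-0.993, -0.009, -0.115], [0.115, 0.01, -0.993]], 't': [-0.095, 0.536, 1.211]}
strip_middle [(0.64, [225.0, 215.5]), (0.19, [356.2, 216.6]), (0.16, [243.9, 133.9])]
stop_end [(0.71, [223.8, 214.5]), (0.68, [202.0, 220.7]), (0.64, [243.3, 215.7])]
open_end [(0.61, [246.9, 217.9])]
tool_tray [(0.67, [346.7, 216.7])]
roller_grip [(0.79, [355.9, 214.8]), (0.71, [371.4, 287.4]), (0.71, [426.8, 278.7])]
roller_foot [(0.96, [353.6, 218.7]), (0.76, [367.2, 284.4]), (0.56, [420.3, 276.8]), (0.47, [212.2, 136.2])]
weight_large_mid [(0.62, [152.0, 254.0]), (0.41, [270.0, 241.7])]
weight_small_mid [(0.75, [149.3, 213.4]), (0.68, [276.7, 137.8])]
tape_roll [(0.62, [159.1, 169.6]), (0.53, [153.8, 255.5]), (0.37, [208.5, 136.2])]
brush_pot [(0.57, [209.0, 133.1]), (0.3, [246.5, 131.9])]
```

View pics/a.png

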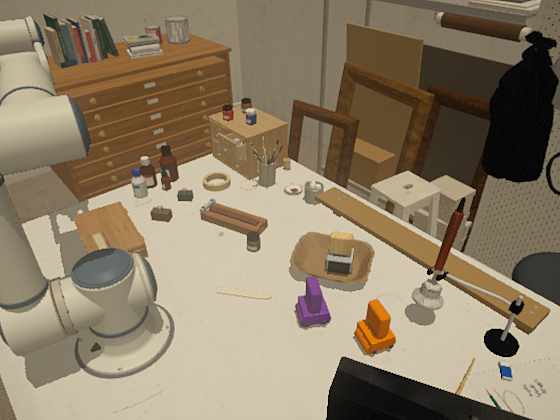

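```bash
python3 -c "
import cv2
a=cv2.imread('pics/b.png')[100:320,110:460];cv2.imwrite('pics/b2.png',cv2.resize(a,(798,502),interpolation=cv2.INTER_CUBIC))"
```

```text
(no output)
```

View pics/b2.png

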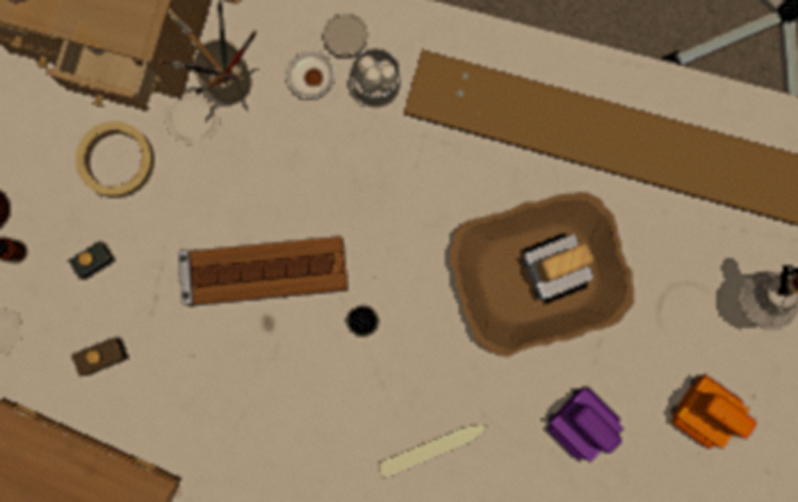

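Wooden-grip roller is in the tray at top ≈(354,216) / scene (341,250); the look-alikes are purple at top (367,285) and orange at (421,279). The rail runs along world y, with the steel stop on its left at top (191,221). The small green weight is at (150,213), the large brown one at (153,256).

```bash
cat > h.py <<'E'
from bench import *
import cv2,numpy as np
def proj(c,uv,z):
    i=c;f=210/np.tan(np.radians(i['vertical_fov']/2))
    R=np.array(i['R']);t=np.array(i['t'])
    d=R.T@np.array([(uv[0]-i['cx'])/f,(uv[1]-i['cy'])/f,1]);o=-R.T@t
    return o+d*(z-o[2])/d[2]
def pix(c,X):
    f=210/np.tan(np.radians(c['vertical_fov']/2));p=np.array(c['R'])@np.array(X)+np.array(c['t'])
    return np.array([c['cx'],c['cy']])+f*p[:2]/p[2]
def go(x,y,z=None,yaw=None):
    """print shift needed in tool units; yaw = world heading (deg) wanted of the jaw (tool y) axis, mod 180"""
    s=get_state();R=np.array(s['tcp_rot']);p=np.array(s['tool_pos'])
    cur=np.degrees(np.arctan2(R[1,1],R[0,1]))
    tw=0
    if yaw is not None:
        d=(yaw-cur+90)%180-90; tw=-d  # tool z down
    D=np.array([x,y,p[2] if z is None else z])-p
    a=np.radians(-tw);Rz=np.array([[np.cos(a),-np.sin(a),0],[np.sin(a),np.cos(a),0],[0,0,1]])
    print('now',p.round(4),'jaw',cur.round(1),'t',round(s['t'],2),'j6',round(s['joint_pos'][5],2),'F',np.round(s['ft_force'],1),'w',round(s['width'],3))
    print('twist deg',round(tw,1),'units',round(tw/45,3),'| shift units now',(R.T@D/.025).round(2),'| after twist',((Rz@R).T@D/.025).round(2))
def sil(t,c,n=1):
    return silhouettes(t,c)[:n]
E
python3 - <<'E'
from h import *
c=camera_info('top');get_image('top')
for n,uv,z in[('stop_mid_top',(190.9,221.2),.044),('stripL',(193.6,220.4),.034),('openend',(261.5,215.3),.03),('grip',(356,215),.117),('gripmark',(355.9,214.8),.086),('foot',(353.6,218.7),.002),('tray',(346.7,216.7),0),('wl',(152,254),.018),('ws',(149.3,213.4),.016),('wlk',(110+94/2.28,100+356/2.28),.05),('wsk',(110+85/2.28,100+258/2.28),.046)]:
  p=proj(c,uv,z);print(n,p.round(4),np.hypot(*p[:2]).round(3))
for n,z in[('frame_rail',.03),('roller_grip',.1),('weight_large_mid',.03),('weight_small_mid',.03),('tool_tray',.035)]:
  for s in sil(n,'top',2):
    cs=cv2.findContours(s['region'].astype('uint8'),0,1)[0];k=max(cs,key=cv2.contourArea)
    b=cv2.boxPoints(cv2.minAreaRect(k));q=np.array([proj(c,u,z) for u in b])[:,:2]
    e1,e2=q[1]-q[0],q[2]-q[1];l=e1 if np.hypot(*e1)>np.hypot(*e2) else e2
    print(n,round(s['p'],2),'ctr',q.mean(0).round(3),'sz',np.hypot(*e1).round(3),np.hypot(*e2).round(3),'long axis deg',np.degrees(np.arctan2(l[1],l[0])).round(1)%180)
E
```

```text
stop_mid_top [0.4889 0.1738 0.044 ] 0.519
stripL [0.4922 0.1681 0.034 ] 0.52
openend [ 0.5096 -0.0338  0.03  ] 0.511
grip [ 0.5046 -0.3008  0.117 ] 0.587
gripmark [ 0.5081 -0.3059  0.086 ] 0.593
foot [ 0.5042 -0.3132  0.002 ] 0.594
tray [ 0.5104 -0.2926  0.    ] 0.588
wl [0.3915 0.293  0.018 ] 0.489
ws [0.5137 0.3074 0.016 ] 0.599
wlk [0.3854 0.2848 0.05  ] 0.479
wsk [0.5115 0.3035 0.046 ] 0.595
roller_grip 0.87 ctr [ 0.32  -0.485] sz 0.076 0.095 long axis deg 54.400000000000006
roller_grip 0.78 ctr [ 0.503 -0.302] sz 0.084 0.075 long axis deg 113.1
weight_large_mid 0.66 ctr [0.386 0.284] sz 0.07 0.037 long axis deg 112.5
weight_large_mid 0.64 ctr [0.505 0.032] sz 0.027 0.021 long axis deg 90.5
weight_small_mid 0.67 ctr [0.509 0.299] sz 0.052 0.033 long axis deg 120.1
tool_tray 0.77 ctr [ 0.501 -0.289] sz 0.226 0.188 long axis deg 105.9
tool_tray 0.32 ctr [ 0.539 -0.293] sz 0.048 0.004 long axis deg 114.5
```

```bash
python3 -m pendant '[[1,-0.83,-0.97,0,0],[1,-0.83,-0.97,0,0],[1,-0.83,-0.97,0,0],[1,-0.83,-0.97,0,0],[1,-0.83,-0.97,0,0],[1,-0.83,-0.97,0,0],[1,-0.83,-0.97,0,0],[1,-0.83,-0.97,0,0],[1,-0.83,-0.97,0,0],[1,-0.83,-0.97,0,0],[1,-0.83,-0.97,0,0],[1,-0.83,-0.97,0,0],[1,-0.83,-0.97,0,0],[1,-0.83,-0.97,0,0],[1,-0.83,-0.97,0,0],[1,-0.83,-0.97,0,0],[1,-0.83,-0.97,0,0],[1,-0.83,-0.97,0,0],[1,-0.83,-0.97,0,0],[1,-0.83,-0.97,0,0]]'; python3 -c "
from h import *
go(.505,-.303,.23,16)"
```

```text
t: 3.07
tool_pos: [0.4322, -0.0807, 0.2316]
tcp_rot: [[-0.923, 0.384, 0.009], [0.384, 0.923, -0.001], [-0.009, 0.003, -1.0]]
ft_force: [0.7, 0.3, 0.4]
width: 1.003
now [ 0.4322 -0.0807  0.2316] jaw 67.4 t 3.07 j6 -1.44 F [0.7 0.3 0.4] w 1.003
twist deg 51.4 units 1.143 | shift units now [-6.1  -7.09  0.1 ] | after twist [-9.35  0.35  0.15]
```

```bash
python3 -m pendant '[[1,-0.61,-0.7,0,0.159],[1,-0.69,-0.62,0,0.159],[1,-0.76,-0.53,0,0.159],[1,-0.82,-0.44,0,0.159],[1,-0.87,-0.33,0,0.159],[1,-0.9,-0.22,0,0.159],[1,-0.92,-0.11,0,0.159],[1,-0.93,0,0,0.03],[1,-0.93,0.03,0,0],[1,-0.9,0.03,0,0],[1,0,0,0,0]]'; python3 - <<'E'
from h import *
go(.505,-.303,.23,16)
c=camera_info('wrist');im=get_image('wrist');cv2.imwrite('pics/w1.png',im)
for n,z in[('roller_grip',.086),('roller_foot',.002),('tool_tray',0)]:
  for m in mark_of(n,'wrist')[:2]: print(n,round(m['p'],2),np.round(m['uv'],1),proj(c,m['uv'],z).round(4))
for s in sil('roller_grip','wrist',2): print(s['p'],s['bbox'])
E
```

```text
t: 3.98
tool_pos: [0.5037, -0.3199, 0.2319]
tcp_rot: [[-0.257, 0.966, 0.011], [0.966, 0.257, -0.003], [-0.005, 0.009, -1.0]]
ft_force: [-0.0, -0.1, -0.7]
width: 0.997
now [ 0.5037 -0.3199  0.2319] jaw 14.9 t 3.98 j6 -0.88 F [-0.  -0.1 -0.7] w 0.997
twist deg -1.1 units -0.025 | shift units now [0.64 0.22 0.08] | after twist [0.64 0.23 0.08]
roller_grip 0.9 [ 38.5 158.9] [ 0.3059 -0.3414  0.086 ]
roller_grip 0.62 [278.1 181.9] [ 0.505  -0.3092  0.086 ]
roller_foot 0.83 [ 87.4 282.4] [ 0.3212 -0.5037  0.002 ]
tool_tray 0.61 [274.6 146. ] [ 0.4975 -0.2889  0.    ]
0.75 [1.6, 97.4, 127.7, 200.1]
0.62 [24.0, 248.2, 121.9, 333.8]
```

View pics/w1.png

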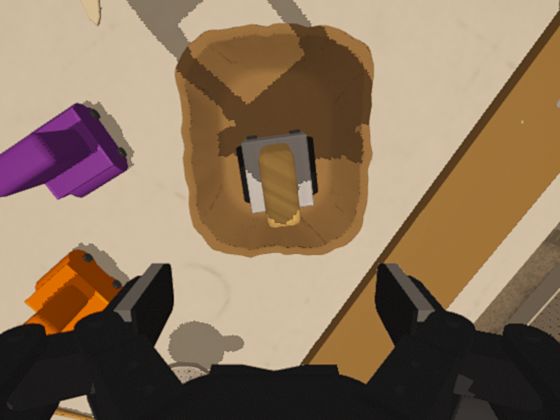

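```bash
python3 - <<'E'
from h import *
c=camera_info('wrist')
for n,u,z in[('gtop far L',(260,147),.117),('far R',(292,145),.117),('near L',(267,221),.117),('near R',(300,219),.117),('yoke1',(240,142),.049),('yoke2',(313,132),.049),('y3',(253,212),.049),('y4',(314,206),.049)]:
  print(n,proj(c,u,z).round(4))
print(camera_info('wrist')['t'], -np.array(c['R']).T@c['t'])
E
python3 -c "
import cv2
a=cv2.imread('pics/w1.png')[110:250,200:360];cv2.imwrite('pics/w1c.png',cv2.resize(a,(640,560),interpolation=cv2.INTER_CUBIC))"
```

```text
gtop far L [ 0.4827 -0.2769  0.117 ]
far R [ 0.5055 -0.2693  0.117 ]
near L [ 0.5027 -0.332   0.117 ]
near R [ 0.5277 -0.3237  0.117 ]
yoke1 [ 0.4634 -0.2849  0.049 ]
yoke2 [ 0.5272 -0.2581  0.049 ]
y3 [ 0.492  -0.3486  0.049 ]
y4 [ 0.5492 -0.3269  0.049 ]
[-0.40543787 -0.45461413  0.25300613] [ 0.48266806 -0.24814248  0.37486374]
```

View pics/w1c.png

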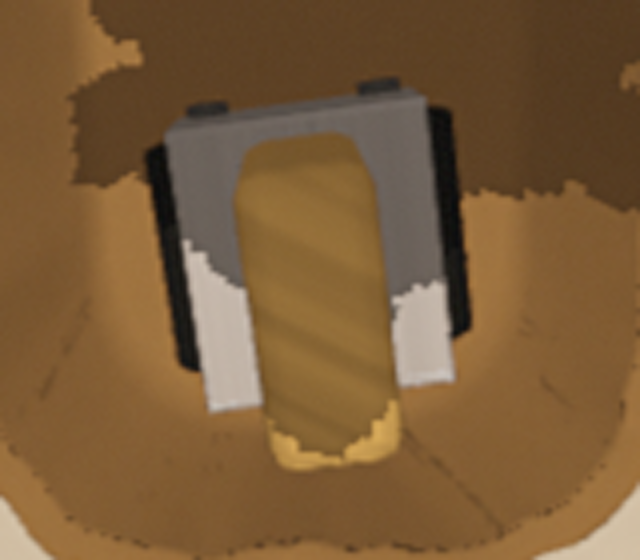

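Confirmed: natural-wood grip, steel yoke, black barrels in the tray (grip at wrist px (281,185)). Jaws go along the roller's x, heading about 21.5°.

```bash
python3 -m pendant '[[1,0,0,0,-0.147]]'; python3 -c "
from h import *
go(.506,-.303,.067,21.5)"
```

```text
t: 4.32
tool_pos: [0.5037, -0.3147, 0.2341]
tcp_rot: [[-0.371, 0.929, 0.013], [0.929, 0.371, -0.002], [-0.007, 0.011, -1.0]]
ft_force: [0.5, 0.2, -0.0]
width: 1.0
now [ 0.5037 -0.3147  0.2341] jaw 21.8 t 4.32 j6 -1.0 F [ 0.5  0.2 -0. ] w 1.0
twist deg 0.3 units 0.006 | shift units now [0.45 0.18 6.69] | after twist [0.45 0.18 6.69]
```

```bash
python3 -m pendant '[[1,0.4,0.15,0.3,0],[1,0.05,0.03,0.9,0],[1,0,0,0.95,0],[1,0,0,0.95,0],[1,0,0,0.9,0],[1,0,0,0.6,0]]'; python3 -c "
from h import *
go(.506,-.303,.067,21.5)"
```

```text
t: 4.82
tool_pos: [0.5085, -0.2973, 0.126]
tcp_rot: [[-0.384, 0.923, 0.029], [0.923, 0.385, -0.012], [-0.022, 0.022, -1.0]]
ft_force: [-0.4, -0.0, 0.7]
width: 1.001
now [ 0.5085 -0.2973  0.126 ] jaw 22.6 t 4.82 j6 -0.98 F [-0.4 -0.   0.7] w 1.001
twist deg 1.1 units 0.025 | shift units now [-0.12 -0.23  2.36] | after twist [-0.12 -0.23  2.36]
```

```bash
python3 -m pendant '[[1,-0.1,-0.2,0,0],[1,0,0,0.5,0],[1,0,0,0.6,0],[1,0,0,0.6,0],[1,0,0,0.5,0],[1,0,0,0,0]]'; python3 -c "
from h import *
go(.506,-.303,.067,21.5)"
```

```text
t: 5.32
tool_pos: [0.5061, -0.299, 0.0697]
tcp_rot: [[-0.388, 0.921, 0.031], [0.921, 0.389, -0.013], [-0.024, 0.024, -0.999]]
ft_force: [-1.0, 0.7, -0.3]
width: 0.998
now [ 0.5061 -0.299   0.0697] jaw 22.9 t 5.32 j6 -1.0 F [-1.   0.7 -0.3] w 0.998
twist deg 1.4 units 0.031 | shift units now [-0.14 -0.07  0.11] | after twist [-0.15 -0.07  0.11]
```

```bash
python3 -m pendant '[[0.1,-0.14,-0.05,0.05,0.03],[0.1,0,0,0,0],[0.1,0,0,0,0],[0.1,0,0,0,0],[0.1,0,0,0,0],[0.1,0,0,0,0]]' 70;  python3 -m pendant '[[0.1,0,0,0,0],[0.1,0,0,-0.3,0],[0.1,0,0,-0.5,0],[0.1,0,0,-0.6,0],[0.1,0,0,-0.6,0],[0.1,0,0,-0.6,0],[0.1,0,0,-0.6,0],[0.1,0,0,-0.4,0],[0.1,0,0,0,0]]'; python3 -c "
from h import *
go(.506,-.303,.067,21.5)"
```

```text
t: 5.82
tool_pos: [0.5079, -0.3041, 0.073]
tcp_rot: [[-0.364, 0.931, 0.036], [0.931, 0.365, -0.016], [-0.028, 0.028, -0.999]]
ft_force: [0.0, -0.2, -3.9]
width: 0.319
t: 6.57
tool_pos: [0.5022, -0.3008, 0.1668]
tcp_rot: [[-0.364, 0.931, 0.028], [0.931, 0.365, -0.01], [-0.02, 0.023, -1.0]]
ft_force: [0.6, -0.4, -4.0]
width: 0.32
now [ 0.5022 -0.3008  0.1668] jaw 21.4 t 6.57 j6 -0.97 F [ 0.6 -0.4 -4. ] w 0.32
twist deg -0.1 units -0.002 | shift units now [-0.06  0.02  4.  ] | after twist [-0.06  0.02  4.  ]
```

```bash
python3 -m pendant '[[0.1,0.89,0.34,-0.2,-0.159],[0.1,0.84,0.45,-0.2,-0.159],[0.1,0.77,0.56,-0.2,-0.159],[0.1,0.69,0.65,-0.2,-0.159],[0.1,0.61,0.73,-0.2,-0.159],[0.1,0.52,0.8,-0.2,-0.159],[0.1,0.42,0.85,0,-0.159],[0.1,0.29,0.9,0,-0.159],[0.1,0.18,0.93,0,-0.159],[0.1,0.07,0.95,0,-0.159],[0.1,-0.05,0.95,0,-0.06],[0.1,-0.1,0.94,0,0],[0.1,-0.1,0.94,0,0],[0.1,-0.1,0.94,0,0],[0.1,-0.05,0.4,0,0],[0.1,0,0,0,0]]'; python3 - <<'E'
from h import *
go(.499,.074,.2,95.7)
c=camera_info('wrist');im=get_image('wrist');cv2.imwrite('pics/w2.png',im)
for n,z in[('strip_middle',.03),('stop_end',.03),('open_end',.03),('frame_rail',.0)]:
  for m in mark_of(n,'wrist')[:2]: print(n,round(m['p'],2),np.round(m['uv'],1),proj(c,m['uv'],z).round(4))
E
```

```text
t: 7.9
tool_pos: [0.4945, 0.0569, 0.187]
tcp_rot: [[-0.993, -0.117, 0.018], [-0.117, 0.993, -0.008], [-0.017, -0.01, -1.0]]
ft_force: [0.1, -0.2, -4.6]
width: 0.32
now [0.4945 0.0569 0.187 ] jaw 96.7 t 7.9 j6 -1.64 F [ 0.1 -0.2 -4.6] w 0.32
twist deg 1.0 units 0.022 | shift units now [-0.27  0.65 -0.52] | after twist [-0.26  0.66 -0.52]
stop_end 0.78 [377.  198.6] [0.4921 0.1487 0.03  ]
open_end 0.8 [209.8 193.7] [ 0.5056 -0.0016  0.03  ]
frame_rail 0.72 [294.2 186.9] [0.4972 0.0755 0.    ]
```

View pics/w2.png

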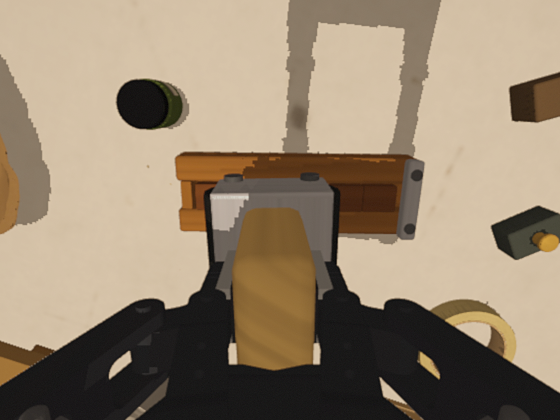

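```bash
python3 - <<'E'
from h import *
c=camera_info('wrist');s=get_state();R=np.array(s['tcp_rot']);p=np.array(s['tool_pos'])
for u,z in[((215,193),.163),((331,193),.163),((246,210),.231),((299,210),.231),((234,365),.231),((313,365),.231)]:
  X=proj(c,u,z);print(u,'tool frame mm',(R.T@(X-p)*1000).round(1))
for u,z in[((178,156),.03),((404,155),.03),((181,232),.03),((398,232),.03),((419,164),.044),((412,236),.044)]: print(u,proj(c,u,z).round(4))
E
```

```text
(215, 193) tool frame mm [ 31.2 -29.5  24.2]
(331, 193) tool frame mm [31.4 28.4 23.6]
(246, 210) tool frame mm [ 42.4  -8.4 -44.2]
(299, 210) tool frame mm [ 42.5   7.4 -44.4]
(234, 365) tool frame mm [-13.8 -13.9 -43.2]
(313, 365) tool frame mm [-13.5  13.4 -43.5]
(178, 156) [ 0.4752 -0.0347  0.03  ]
(404, 155) [0.4518 0.161  0.03  ]
(181, 232) [ 0.5463 -0.0297  0.03  ]
(398, 232) [0.5226 0.1714 0.03  ]
(419, 164) [0.4563 0.1697 0.044 ]
(412, 236) [0.5201 0.1787 0.044 ]
```

```bash
python3 - <<'E'
from h import *
a=cv2.imread('pics/w2.png')[160:300,195:350];s=get_image('scene');c=camera_info('scene')
p=np.array(get_state()['tool_pos']);u=pix(c,p).astype(int);print(u)
b=s[u[1]-50:u[1]+50,u[0]-55:u[0]+55]
r=lambda i,w:cv2.resize(i,(w,int(i.shape[0]*w/i.shape[1])),interpolation=cv2.INTER_CUBIC)
a,b=r(a,395),r(b,395);h=max(a.shape[0],b.shape[0]);o=np.zeros((h,790,3),'uint8');o[:a.shape[0],:395]=a;o[:b.shape[0],395:]=b
cv2.imwrite('pics/c2.png',o)
E
```

```text
[233 175]
```

View pics/c2.png

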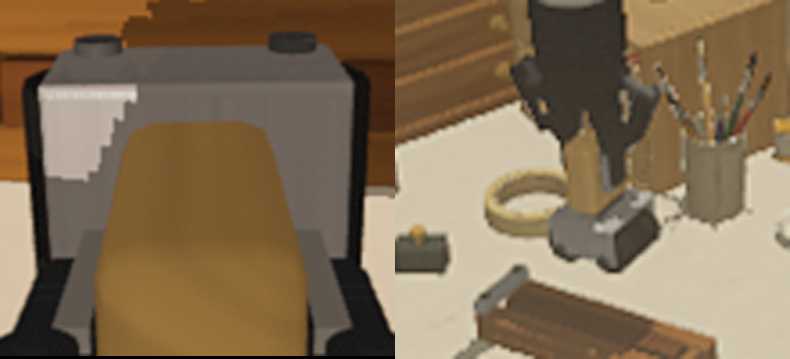

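```bash
python3 - <<'E'
from h import *
c=camera_info('wrist');s=get_state();R=np.array(s['tcp_rot']);p=np.array(s['tool_pos'])
for n,u,z in[('yoke top 35',(272,194),.163),('yoke bot 35',(272,179),.129),('grip bot 31',(272,208),.169),('grip top 31',(274,258),.231)]:
  X=proj(c,u,z);print(n,(R.T@(X-p)*1000).round(1))
go(.49885-.052*np.cos(np.radians(95.3)) *-1,.0735+.052*np.sin(np.radians(95.3)),.15,95.3)
E
```

```text
yoke top 35 [30.8 -1.  24. ]
yoke bot 35 [31.7 -1.2 58. ]
grip bot 31 [25.2 -1.  18.1]
grip top 31 [ 26.8  -0.1 -44. ]
now [0.495  0.0539 0.1875] jaw 96.4 t 8.2 j6 -1.64 F [-0.7  0.1 -4.1] w 0.322
twist deg 1.1 units 0.025 | shift units now [-0.26  2.86  1.47] | after twist [-0.2   2.86  1.47]
```

```bash
python3 -m pendant '[[0.1,-0.04,0.6,0,0.025],[0.1,-0.04,0.8,0,0],[0.1,-0.04,0.8,0,0],[0.1,0,0.4,0,0],[0.1,0,0.1,0.3,0],[0.1,0,0,0.6,0],[0.1,0,0,0.6,0],[0.1,0,0,0.6,0],[0.1,0,0,0.3,0],[0.1,0,0,0,0],[0.1,0,0,0,0]]' 110; python3 -c "
from h import *
go(.4898,.1229,.101,95.2)"
```

```text
t: 9.12
tool_pos: [0.4948, 0.1125, 0.1232]
tcp_rot: [[-0.997, -0.078, 0.021], [-0.079, 0.997, -0.014], [-0.02, -0.016, -1.0]]
ft_force: [-0.2, -1.1, -3.8]
width: 0.317
now [0.4948 0.1125 0.1232] jaw 94.5 t 9.12 j6 -1.48 F [-0.2 -1.1 -3.8] w 0.317
twist deg -0.7 units -0.016 | shift units now [0.18 0.45 0.88] | after twist [0.18 0.45 0.88]
```

```bash
python3 -m pendant '[[0.1,0.18,0.4,0,-0.016],[0.1,0.05,0.1,0.2,0],[0.1,0,0.03,0.3,0],[0.1,0,0,0.2,0],[0.1,0,0,0,0]]'; python3 - <<'E'
from h import *
go(.4898,.1229,.101,95.2)
im=get_image('wrist');im2=get_image('scene')[150:270,150:300];im2=cv2.resize(im2,(525,420),interpolation=cv2.INTER_CUBIC)
a=cv2.resize(np.hstack([im[100:420,130:450],cv2.resize(im2,(400,320))]),(792,352));cv2.imwrite('pics/d.png',a)
E
```

```text
t: 9.53
tool_pos: [0.4893, 0.1254, 0.1068]
tcp_rot: [[-0.996, -0.091, 0.026], [-0.091, 0.996, -0.014], [-0.024, -0.016, -1.0]]
ft_force: [-0.4, 0.3, -5.3]
width: 0.311
now [0.4893 0.1254 0.1068] jaw 95.2 t 9.53 j6 -1.47 F [-0.4  0.3 -5.3] w 0.311
twist deg 0.0 units 0.001 | shift units now [-0.01 -0.1   0.23] | after twist [-0.01 -0.1   0.23]
```

View pics/d.png

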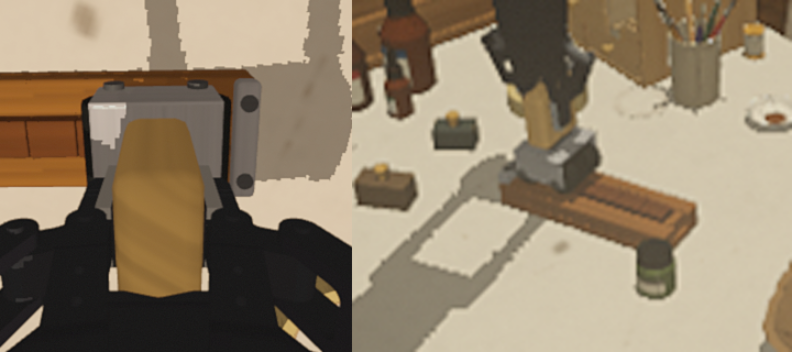

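```bash
python3 -m pendant '[[0.1,0,-0.03,0.2,0],[0.1,0,0,0.25,0],[0.1,0,0,0.3,0]]'; python3 -c "
from h import *
go(.4898,.1229,.101,95.2)"
```

```text
t: 9.88
tool_pos: [0.4928, 0.1243, 0.1002]
tcp_rot: [[-0.995, -0.091, 0.037], [-0.091, 0.996, -0.012], [-0.036, -0.016, -0.999]]
ft_force: [-18.9, -5.1, 53.9]
width: 0.311
now [0.4928 0.1243 0.1002] jaw 95.2 t 9.88 j6 -1.47 F [-18.9  -5.1  53.9] w 0.311
twist deg -0.0 units -0.0 | shift units now [ 0.12 -0.05 -0.04] | after twist [ 0.12 -0.05 -0.04]
```

```bash
python3 -m pendant '[[0.1,0.05,-0.25,0.18,0],[0.1,0.05,-0.35,0.18,0],[0.1,0.05,-0.35,0.18,0],[0.1,0.05,-0.35,0.18,0]]'; python3 -c "
from h import *
go(.5042,.0137,.101,95.2)"
```

```text
t: 10.22
tool_pos: [0.4959, 0.0956, 0.1002]
tcp_rot: [[-0.994, -0.095, 0.057], [-0.095, 0.995, -0.001], [-0.057, -0.006, -0.998]]
ft_force: [-7.7, 1.2, 14.6]
width: 0.313
now [0.4959 0.0956 0.1002] jaw 95.4 t 10.22 j6 -1.54 F [-7.7  1.2 14.6] w 0.313
twist deg 0.2 units 0.005 | shift units now [-0.02 -3.29 -0.01] | after twist [-0.04 -3.29 -0.01]
```

```bash
python3 -m pendant '[[0.1,0.05,-0.55,0.18,0],[0.1,0.05,-0.6,0.18,0],[0.1,0.05,-0.6,0.18,0],[0.1,0.05,-0.6,0.18,0],[0.1,0.05,-0.6,0.18,0],[0.1,0.05,-0.45,0.18,0]]'; python3 -c "
from h import *
go(.5042,.0137,.101,95.2)"
```

```text
t: 10.72
tool_pos: [0.5033, 0.0132, 0.1005]
tcp_rot: [[-0.991, -0.101, 0.083], [-0.1, 0.995, 0.013], [-0.084, 0.004, -0.996]]
ft_force: [-7.2, 1.1, 16.6]
width: 0.316
now [0.5033 0.0132 0.1005] jaw 95.8 t 10.72 j6 -1.72 F [-7.2  1.1 16.6] w 0.316
twist deg 0.6 units 0.013 | shift units now [-0.04  0.02 -0.02] | after twist [-0.04  0.02 -0.02]
```

```bash
python3 -m pendant '[[0.1,0,0,-0.9,0],[0.1,0,0,-0.9,0],[0.1,0,0,-0.9,0],[0.1,0,-0.4,-0.4,0],[0.1,0,-0.8,0,0],[0.1,0,-0.8,0,0],[0.1,0,-0.8,0,0],[0.1,0,0,0,0],[0.1,0,0,0,0]]'; python3 - <<'E'
from h import *
go(.4898,.1229,.18,95.2)
im=get_image('wrist');cv2.imwrite('pics/e0.png',im)
im2=get_image('scene');cv2.imwrite('pics/e1.png',im2)
a=cv2.resize(im[120:330,200:500],(600,420),interpolation=cv2.INTER_CUBIC)
b=cv2.resize(im2[165:265,170:312],(600,423),interpolation=cv2.INTER_CUBIC)
cv2.imwrite('pics/e.png',cv2.resize(np.vstack([a,b[:180]]),(600,600)))
E
```

```text
t: 11.47
tool_pos: [0.5039, -0.0673, 0.1817]
tcp_rot: [[-0.991, -0.097, 0.087], [-0.097, 0.995, 0.008], [-0.087, -0.001, -0.996]]
ft_force: [0.1, 0.6, -5.4]
width: 0.314
now [ 0.5039 -0.0673  0.1817] jaw 95.6 t 11.47 j6 -1.88 F [ 0.1  0.6 -5.4] w 0.314
twist deg 0.4 units 0.008 | shift units now [-0.17  7.62  0.07] | after twist [-0.12  7.63  0.07]
```

View pics/e0.png

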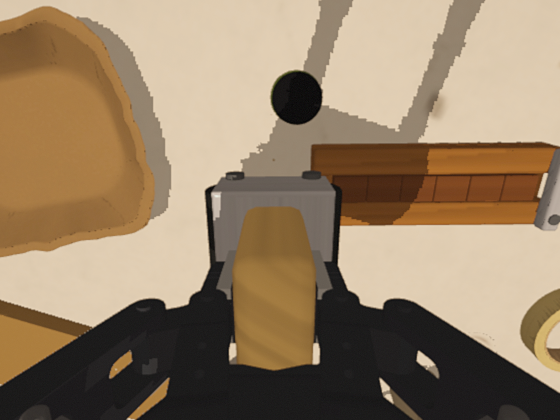

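Strip now lies even along the groove, green jar and tray undisturbed. The tool has picked up a 5° tilt though, so I'll see which free motion unwinds it.

```bash
P(){ grep -E "tool_pos|tcp_rot"; }; python3 -m pendant '[[0.1,0.9,0,0,0],[0.1,0.9,0,0,0],[0.1,0.9,0,0,0],[0.1,0.9,0,0,0],[0.1,0.9,0,0,0]]'|P; python3 -m pendant '[[0.1,0,0,0,0],[0.1,0,0,0,0]]'|P;  python3 -m pendant '[[0.1,-0.9,0,0,0],[0.1,-0.9,0,0,0],[0.1,-0.9,0,0,0],[0.1,-0.9,0,0,0],[0.1,-0.9,0,0,0]]'|P; python3 -m pendant '[[0.1,0,0,0,0],[0.1,0,0,0,0]]'|P
```

```text
tool_pos: [0.3906, -0.0748, 0.168]
tcp_rot: [[-0.991, -0.105, 0.082], [-0.104, 0.994, 0.011], [-0.083, 0.002, -0.997]]
tool_pos: [0.3877, -0.074, 0.1675]
tcp_rot: [[-0.991, -0.106, 0.082], [-0.105, 0.994, 0.01], [-0.083, 0.002, -0.997]]
tool_pos: [0.5035, -0.0596, 0.1774]
tcp_rot: [[-0.991, -0.107, 0.086], [-0.107, 0.994, 0.01], [-0.086, 0.001, -0.996]]
tool_pos: [0.508, -0.0577, 0.1757]
tcp_rot: [[-0.99, -0.111, 0.084], [-0.11, 0.994, 0.011], [-0.085, 0.002, -0.996]]
```

```bash
P(){ grep -E "tool_pos|tcp_rot"; }; python3 -m pendant '[[0.1,0,0,-1,0],[0.1,0,0,-1,0],[0.1,0,0,-1,0],[0.1,0,0,-1,0],[0.1,0,0,-1,0],[0.1,0,0,0,0]]'|P; python3 -m pendant '[[0.1,0,0,0.5,0],[0.1,0,0,0.5,0],[0.1,0,0,0.5,0],[0.1,0,0,0.5,0],[0.1,0,0,0.5,0],[0.1,0,0,0.5,0],[0.1,0,0,0.5,0],[0.1,0,0,0.5,0],[0.1,0,0,0.5,0],[0.1,0,0,0,0]]'|P
```

```text
tool_pos: [0.4954, -0.0568, 0.2992]
tcp_rot: [[-0.991, -0.114, 0.073], [-0.114, 0.993, 0.014], [-0.074, 0.006, -0.997]]
tool_pos: [0.4937, -0.0522, 0.1483]
tcp_rot: [[-0.993, -0.115, 0.041], [-0.114, 0.993, 0.021], [-0.043, 0.016, -0.999]]
```

```bash
P(){ grep -E "tool_pos|tcp_rot|t:"; }; python3 -m pendant '[[0.1,0,0,-1,0],[0.1,0,0,-1,0],[0.1,0,0,-1,0],[0.1,0,0,-1,0],[0.1,0,0,-0.6,0],[0.1,0,0,0,0]]'|P; python3 -m pendant '[[0.1,0,0,0.5,0],[0.1,0,0,0.5,0],[0.1,0,0,0.5,0],[0.1,0,0,0.5,0],[0.1,0,0,0.5,0],[0.1,0,0,0.5,0],[0.1,0,0,0.5,0],[0.1,0,0,0,0]]'|P
```

```text
t: 14.57
tool_pos: [0.4826, -0.053, 0.247]
tcp_rot: [[-0.993, -0.115, 0.01], [-0.115, 0.993, 0.027], [-0.013, 0.025, -1.0]]
t: 15.23
tool_pos: [0.4749, -0.0484, 0.1294]
tcp_rot: [[-0.993, -0.115, -0.015], [-0.115, 0.993, 0.031], [0.012, 0.033, -0.999]]
```

```bash
python3 -m pendant '[[0.1,-0.2,0.9,-0.3,0],[0.1,-0.2,0.95,-0.2,0],[0.1,-0.2,0.95,0,0],[0.1,-0.2,0.95,0,0],[0.1,-0.2,0.95,0,0],[0.1,-0.2,0.9,0,0],[0.1,-0.1,0.5,0,0],[0.1,0,0,0,0],[0.1,0,0,0,0]]'; python3 -c "
from h import *
go(.4898,.1229,.115,95.2)"
```

```text
t: 15.98
tool_pos: [0.4803, 0.1125, 0.1246]
tcp_rot: [[-0.993, -0.111, -0.045], [-0.113, 0.993, 0.031], [0.041, 0.036, -0.999]]
ft_force: [-0.7, 0.2, -4.6]
width: 0.312
now [0.4803 0.1125 0.1246] jaw 96.4 t 15.98 j6 -1.54 F [-0.7  0.2 -4.6] w 0.312
twist deg 1.2 units 0.026 | shift units now [-0.44  0.36  0.38] | after twist [-0.43  0.36  0.38]
```

```bash
python3 -m pendant '[[0.1,-0.4,0.35,0,0.026],[0.1,0,0.05,0.15,0],[0.1,0,0,0.2,0],[0.1,0,0,0.2,0],[0.1,0,0,0,0]]'; python3 -c "
from h import *
go(.4898,.1229,.101,95.2)"
```

```text
t: 16.4
tool_pos: [0.486, 0.1203, 0.1053]
tcp_rot: [[-0.995, -0.089, -0.051], [-0.09, 0.996, 0.028], [0.048, 0.032, -0.998]]
ft_force: [-0.6, -0.4, -5.0]
width: 0.316
now [0.486  0.1203 0.1053] jaw 95.1 t 16.4 j6 -1.51 F [-0.6 -0.4 -5. ] w 0.316
twist deg -0.1 units -0.003 | shift units now [-0.17  0.08  0.17] | after twist [-0.17  0.08  0.17]
```

```bash
python3 -m pendant '[[0.1,-0.1,0.05,0.2,0],[0.1,0,0,0.25,0],[0.1,0,0,0.25,0],[0.1,0,0,0.25,0]]'; python3 -c "
from h import *
go(.4898,.1229,.101,95.2)"
```

```text
t: 16.73
tool_pos: [0.4874, 0.1209, 0.1022]
tcp_rot: [[-0.995, -0.087, -0.041], [-0.088, 0.996, 0.029], [0.039, 0.032, -0.999]]
ft_force: [-13.7, -1.3, 23.2]
width: 0.314
now [0.4874 0.1209 0.1022] jaw 95.0 t 16.73 j6 -1.51 F [-13.7  -1.3  23.2] w 0.314
twist deg -0.2 units -0.005 | shift units now [-0.1   0.07  0.05] | after twist [-0.1   0.07  0.05]
```

```bash
python3 -m pendant '[[0.1,0,0,0.35,0],[0.1,0,0,0.35,0],[0.1,0,0,0.35,0]]'; python3 -c "
from h import *
go(.5042,.0137,.101,95.2)"
```

```text
t: 16.98
tool_pos: [0.4867, 0.1209, 0.1017]
tcp_rot: [[-0.996, -0.086, -0.028], [-0.087, 0.996, 0.03], [0.026, 0.033, -0.999]]
ft_force: [-19.4, -2.7, 36.6]
width: 0.31
now [0.4867 0.1209 0.1017] jaw 94.9 t 16.98 j6 -1.5 F [-19.4  -2.7  36.6] w 0.31
twist deg -0.3 units -0.006 | shift units now [-0.32 -4.33 -0.12] | after twist [-0.31 -4.33 -0.12]
```

Now roll at about 30 N, slower, so the tilt passes through zero along the way.

```bash
python3 -m pendant '[[0.1,0,-0.2,0.3,0],[0.1,0,-0.35,0.28,0],[0.1,-0.03,-0.35,0.28,0],[0.1,-0.03,-0.35,0.28,0],[0.1,-0.03,-0.35,0.28,0]]'; python3 -c "
from h import *
go(.5042,.0137,.101,95.2)"
```

```text
t: 17.4
tool_pos: [0.4932, 0.0874, 0.1015]
tcp_rot: [[-0.996, -0.093, -0.004], [-0.093, 0.995, 0.045], [-0.0, 0.045, -0.999]]
ft_force: [-16.3, 2.1, 29.9]
width: 0.314
now [0.4932 0.0874 0.1015] jaw 95.4 t 17.4 j6 -1.59 F [-16.3   2.1  29.9] w 0.314
twist deg 0.2 units 0.003 | shift units now [-0.16 -2.97 -0.11] | after twist [-0.17 -2.97 -0.11]
```

```bash
python3 -m pendant '[[0.1,-0.03,-0.4,0.25,0],[0.1,-0.03,-0.4,0.25,0],[0.1,-0.03,-0.4,0.25,0],[0.1,-0.03,-0.4,0.25,0],[0.1,-0.03,-0.4,0.25,0],[0.1,0,-0.4,0.25,0],[0.1,0,-0.4,0.25,0],[0.1,0,-0.3,0.2,0]]'; python3 -c "
from h import *
go(.5042,.0137,.101,95.2)"
```

```text
t: 18.07
tool_pos: [0.5067, 0.0123, 0.1011]
tcp_rot: [[-0.995, -0.099, 0.028], [-0.097, 0.994, 0.053], [-0.033, 0.05, -0.998]]
ft_force: [-11.2, -0.5, 15.1]
width: 0.313
now [0.5067 0.0123 0.1011] jaw 95.7 t 18.07 j6 -1.75 F [-11.2  -0.5  15.1] w 0.313
twist deg 0.5 units 0.011 | shift units now [0.09 0.07 0.  ] | after twist [0.09 0.07 0.  ]
```

```bash
python3 -m pendant '[[0.1,0,0,-0.9,0],[0.1,0,0,-0.9,0],[0.1,0,0,-0.4,0],[0.1,0,-0.5,0,0],[0.1,0,-0.8,0,0],[0.1,0,-0.8,0,0],[0.1,0,-0.8,0,0],[0.1,0,0,0,0],[0.1,0,0,0,0]]'; python3 - <<'E'
from h import *
go(.506,-.303,.18,21.4)
im=get_image('wrist');cv2.imwrite('pics/f0.png',im)
a=cv2.imread('pics/w2.png')
cv2.imwrite('pics/f.png',np.vstack([cv2.resize(im[125:245,300:560],(780,360),interpolation=cv2.INTER_CUBIC),cv2.resize(a[145:245,340:440],(240,240),interpolation=cv2.INTER_CUBIC)[:, :].repeat(1,0) if 0 else np.zeros((1,780,3),'uint8')]))
E
```

```text
t: 18.82
tool_pos: [0.5116, -0.0696, 0.1555]
tcp_rot: [[-0.995, -0.097, 0.033], [-0.095, 0.994, 0.051], [-0.037, 0.047, -0.998]]
ft_force: [0.6, -0.1, -4.7]
width: 0.317
now [ 0.5116 -0.0696  0.1555] jaw 95.6 t 18.82 j6 -1.9 F [ 0.6 -0.1 -4.7] w 0.317
twist deg 74.2 units 1.648 | shift units now [ 1.07 -9.22 -1.46] | after twist [-8.65 -3.56 -0.83]
```

View pics/f.png

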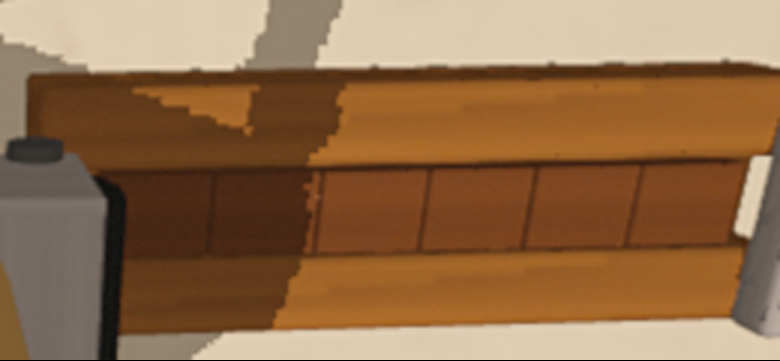

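```bash
P(){ grep -E "tool_pos|tcp_rot|t:"; }; python3 -m pendant '[[0.1,0,0.5,-0.6,0],[0.1,0,0.9,-0.6,0],[0.1,0,0.9,-0.4,0],[0.1,0,0.9,0,0],[0.1,0,0.9,0,0],[0.1,0,0.9,0,0],[0.1,0,0.9,0,0],[0.1,0,0.5,0,0],[0.1,0,0,0,0]]'|P; python3 -m pendant '[[0.1,0,0,0.3,0],[0.1,0,0,0.5,0],[0.1,0,0,0.5,0],[0.1,0,0,0.3,0],[0.1,0,0,0,0]]'|P; python3 -c "
from h import *
go(.4898,.1229,.115,95.2)"
```

```text
t: 19.62
tool_pos: [0.4912, 0.099, 0.2011]
tcp_rot: [[-0.995, -0.099, 0.027], [-0.098, 0.994, 0.054], [-0.032, 0.051, -0.998]]
t: 20.03
tool_pos: [0.4913, 0.1011, 0.1552]
tcp_rot: [[-0.995, -0.101, 0.025], [-0.099, 0.994, 0.053], [-0.03, 0.05, -0.998]]
now [0.4913 0.1011 0.1552] jaw 95.8 t 20.03 j6 -1.56 F [-0.4 -1.2 -5.2] w 0.314
twist deg 0.6 units 0.013 | shift units now [0.02 0.79 1.65] | after twist [0.03 0.79 1.65]
```

```bash
python3 -m pendant '[[0.1,0.02,0.7,0.3,0.013],[0.1,0,0.1,0.4,0],[0.1,0,0,0.5,0],[0.1,0,0,0.3,0],[0.1,0,0,0.2,0],[0.1,0,0,0,0]]' 40; python3 -c "
from h import *
go(.4898,.1229,.101,95.2)"
```

```text
t: 20.53
tool_pos: [0.4891, 0.1197, 0.1068]
tcp_rot: [[-0.996, -0.085, 0.02], [-0.084, 0.995, 0.05], [-0.024, 0.048, -0.999]]
ft_force: [0.2, -0.5, -4.9]
width: 0.312
now [0.4891 0.1197 0.1068] jaw 94.9 t 20.53 j6 -1.51 F [ 0.2 -0.5 -4.9] w 0.312
twist deg -0.3 units -0.007 | shift units now [-0.03  0.11  0.24] | after twist [-0.04  0.11  0.24]
```

```bash
python3 -m pendant '[[0.1,0,0.1,0.2,0],[0.1,0,0,0.25,0],[0.1,0,0,0.25,0],[0.1,0,0,0.25,0]]' 30; python3 -c "
from h import *
s=get_state();print(np.round(s['torque'],2))
go(.4898,.1229,.101,95.2)"
```

```text
t: 20.87
tool_pos: [0.4899, 0.123, 0.1009]
tcp_rot: [[-0.996, -0.084, 0.027], [-0.083, 0.995, 0.051], [-0.032, 0.048, -0.998]]
ft_force: [-17.1, -2.8, 26.2]
width: 0.314
[-0.99  3.56 -0.24]
now [0.4899 0.123  0.1009] jaw 94.8 t 20.87 j6 -1.51 F [-17.1  -2.8  26.2] w 0.314
twist deg -0.4 units -0.008 | shift units now [ 0.   -0.01 -0.  ] | after twist [ 0.   -0.01 -0.  ]
```

```bash
python3 -m pendant '[[0.1,0.05,-0.2,0.25,0],[0.1,0.05,-0.4,0.22,0],[0.1,0.05,-0.4,0.22,0],[0.1,0.03,-0.4,0.22,0],[0.1,0.02,-0.4,0.22,0],[0.1,0.02,-0.4,0.22,0]]'; python3 -c "
from h import *
go(.5042,.0137,.101,95.2)"
```

```text
t: 21.37
tool_pos: [0.4931, 0.0741, 0.1009]
tcp_rot: [[-0.994, -0.091, 0.052], [-0.088, 0.994, 0.062], [-0.058, 0.057, -0.997]]
ft_force: [-14.1, 1.2, 23.4]
width: 0.316
now [0.4931 0.0741 0.1009] jaw 95.2 t 21.37 j6 -1.62 F [-14.1   1.2  23.4] w 0.316
twist deg 0.0 units 0.001 | shift units now [-0.23 -2.44 -0.13] | after twist [-0.23 -2.44 -0.13]
```

```bash
python3 -m pendant '[[0.1,0,-0.4,0.22,0],[0.1,-0.04,-0.4,0.22,0],[0.1,-0.04,-0.4,0.22,0],[0.1,-0.04,-0.4,0.22,0],[0.1,-0.04,-0.4,0.22,0],[0.1,-0.03,-0.35,0.22,0],[0.1,0,-0.2,0.25,0]]';python3 -c "
from h import *
go(.5042,.0137,.101,95.2)"; python3 -m pendant '[[0.1,0,0,-0.3,0],[0.1,0,0,-0.9,0],[0.1,0,0,-0.9,0],[0.1,0,0,-0.8,0],[0.1,0,-0.4,-0.3,0],[0.1,0,-0.8,0,0],[0.1,0,-0.8,0,0],[0.1,0,-0.8,0,0],[0.1,0,0,0,0],[0.1,0,0,0,0]]' 90; python3 - <<'E'
from h import *
go(.506,-.303,.18,21.4)
im=get_image('wrist');cv2.imwrite('pics/g0.png',im);s=get_image('scene');cv2.imwrite('pics/g1.png',s)
cv2.imwrite('pics/g.png',np.hstack([cv2.resize(im[120:420,200:560],(480,400),interpolation=cv2.INTER_CUBIC),cv2.resize(s[170:270,195:275],(320,400),interpolation=cv2.INTER_CUBIC)]))
E
```

```text
t: 21.95
tool_pos: [0.5067, 0.0116, 0.1008]
tcp_rot: [[-0.993, -0.094, 0.073], [-0.09, 0.994, 0.064], [-0.079, 0.057, -0.995]]
ft_force: [-19.5, 0.4, 29.1]
width: 0.316
now [0.5067 0.0116 0.1008] jaw 95.4 t 21.95 j6 -1.76 F [-19.5   0.4  29.1] w 0.316
twist deg 0.2 units 0.005 | shift units now [ 0.09  0.09 -0.01] | after twist [ 0.09  0.09 -0.01]
t: 22.78
tool_pos: [0.5093, -0.0707, 0.1854]
tcp_rot: [[-0.992, -0.094, 0.085], [-0.089, 0.994, 0.059], [-0.09, 0.051, -0.995]]
ft_force: [-0.6, 0.3, -4.5]
width: 0.317
now [ 0.5093 -0.0707  0.1854] jaw 95.4 t 22.78 j6 -1.91 F [-0.6  0.3 -4.5] w 0.317
twist deg 74.0 units 1.644 | shift units now [ 0.98 -9.24 -0.35] | after twist [-8.57 -3.52  0.81]
```

View pics/g.png

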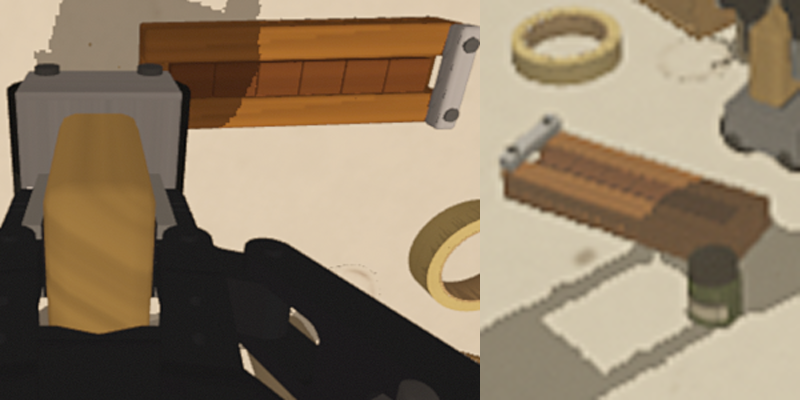

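```bash
python3 -m pendant '[[0.1,0.08,-0.88,-0.1,0.159],[0.1,-0.03,-0.88,-0.1,0.159],[0.1,-0.14,-0.87,-0.05,0.159],[0.1,-0.24,-0.85,-0.05,0.159],[0.1,-0.36,-0.8,-0.05,0.159],[0.1,-0.45,-0.75,-0.05,0.159],[0.1,-0.54,-0.69,-0.05,0.159],[0.1,-0.62,-0.62,-0.05,0.159],[0.1,-0.69,-0.54,-0.05,0.159],[0.1,-0.6,-0.36,-0.05,0.159],[0.1,0,0,0,0.05],[0.1,0,0,0,0],[0.1,0,0,0,0]]';python3 -c "
from h import *
go(.508,-.302,.1,21.8)"
```

```text
t: 23.97
tool_pos: [0.5104, -0.2863, 0.1818]
tcp_rot: [[-0.358, 0.93, 0.081], [0.933, 0.354, 0.066], [0.033, 0.099, -0.995]]
ft_force: [-0.2, 0.4, -4.2]
width: 0.317
now [ 0.5104 -0.2863  0.1818] jaw 20.8 t 23.97 j6 -0.98 F [-0.2  0.4 -4.2] w 0.317
twist deg -1.0 units -0.022 | shift units now [-0.66 -0.63  3.2 ] | after twist [-0.65 -0.64  3.2 ]
```

```bash
P(){ grep -E "tool_pos|tcp_rot|t:"; }; python3 -m pendant '[[0.1,-0.3,-0.3,-1,0],[0.1,-0.3,-0.3,-1,0],[0.1,0,0,-1,0],[0.1,0,0,-1,0],[0.1,0,0,0,0]]'|P; python3 -m pendant '[[0.1,0,0,0.5,0],[0.1,0,0,0.5,0],[0.1,0,0,0.5,0],[0.1,0,0,0.5,0],[0.1,0,0,0.5,0],[0.1,0,0,0.5,0],[0.1,0,0,0.5,0],[0.1,0,0,0,0]]'|P;python3 -c "
from h import *
go(.508,-.302,.1,21.8)"
```

```text
t: 24.38
tool_pos: [0.4938, -0.3074, 0.2782]
tcp_rot: [[-0.374, 0.925, 0.074], [0.927, 0.369, 0.073], [0.04, 0.096, -0.995]]
t: 25.05
tool_pos: [0.4986, -0.2914, 0.1644]
tcp_rot: [[-0.385, 0.921, 0.058], [0.921, 0.379, 0.086], [0.057, 0.087, -0.995]]
now [ 0.4986 -0.2914  0.1644] jaw 22.4 t 25.05 j6 -1.03 F [-0.4  0.3 -6.3] w 0.314
twist deg 0.6 units 0.013 | shift units now [-0.68 -0.04  2.55] | after twist [-0.68 -0.03  2.55]
```

```bash
python3 -m pendant '[[0.1,-0.5,-0.2,0.3,0],[0.1,-0.4,-0.12,0.5,0],[0.1,0,0,0.6,0],[0.1,0,0,0.6,0],[0.1,0,0,0.6,0],[0.1,0,0,0.3,0],[0.1,0,0,0,0]]';python3 -c "
from h import *
go(.504,-.310,.077,21.8)"
```

```text
t: 25.63
tool_pos: [0.5025, -0.3102, 0.0766]
tcp_rot: [[-0.387, 0.921, 0.052], [0.92, 0.381, 0.09], [0.063, 0.083, -0.995]]
ft_force: [-1.3, 3.7, 10.2]
width: 0.32
now [ 0.5025 -0.3102  0.0766] jaw 22.5 t 25.63 j6 -1.07 F [-1.3  3.7 10.2] w 0.32
twist deg 0.7 units 0.015 | shift units now [-0.02  0.06 -0.01] | after twist [-0.01  0.06 -0.01]
```

```bash
python3 -m pendant '[[0.4,0,0,0,0],[0.5,0,0,0,0],[0.8,0,0,0,0],[0.8,0,0,0,0],[0.8,0,0,-0.2,0],[0.8,0.04,0.04,-0.5,0],[0.8,0.04,0.04,-0.6,0],[0.8,0.04,0.04,-0.7,0],[0.8,0,0,-0.8,0],[0.8,0,0,-0.8,0],[0.8,0,0,-0.8,0],[0.8,0,0,0,0]]'; python3 - <<'E'
from h import *
go(.5,-.3,.23)
c=camera_info('wrist');im=get_image('wrist');cv2.imwrite('pics/h0.png',im)
for n,z in[('roller_grip',.086),('roller_foot',.002)]:
  for m in mark_of(n,'wrist')[:3]: print(n,round(m['p'],2),np.round(m['uv'],1),proj(c,m['uv'],z).round(4))
s=get_image('scene');cv2.imwrite('pics/h.png',np.hstack([cv2.resize(im[:300],(500,268)),cv2.resize(s[225:295,285:363],(299,268),interpolation=cv2.INTER_CUBIC)]))
E
```

```text
t: 26.63
tool_pos: [0.4991, -0.3188, 0.2017]
tcp_rot: [[-0.387, 0.92, 0.062], [0.921, 0.381, 0.083], [0.053, 0.089, -0.995]]
ft_force: [-0.1, 0.3, 1.6]
width: 0.797
now [ 0.4991 -0.3188  0.2017] jaw 22.5 t 26.63 j6 -1.06 F [-0.1  0.3  1.6] w 0.797
twist deg 0 units 0.0 | shift units now [ 0.74  0.42 -1.06] | after twist [ 0.74  0.42 -1.06]
roller_grip 0.58 [269.8 197.2] [ 0.5004 -0.3065  0.086 ]
roller_foot 0.97 [ 36.  290.7] [ 0.3249 -0.4991  0.002 ]
```

View pics/h.png

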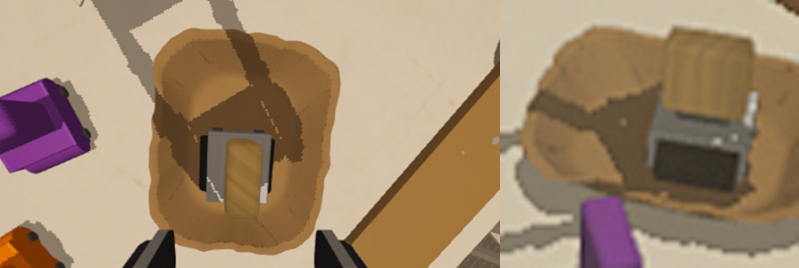

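```bash
python3 -m pendant '[[0.8,0.6,0.15,0,0],[0.8,0.96,0.2,0,0],[0.8,0.96,0.2,0,0],[0.8,0.96,0.2,0,0],[0.8,0.96,0.2,0,0],[0.8,0.96,0.2,0,0],[0.8,0.96,0.2,0,0],[0.8,0.96,0.2,0,0],[0.8,0.96,0.2,0,0],[0.8,0.96,0.2,0,0],[0.8,0.96,0.2,0,0],[0.8,0.96,0.2,0,0],[0.8,0.96,0.2,0,0],[0.8,0.96,0.2,0,0],[0.8,0.96,0.2,0,0],[0.8,0.96,0.2,0,0],[0.8,0.96,0.2,0,0],[0.8,0.96,0.2,0,0],[0.8,0.96,0.2,0,0],[0.8,0.96,0.2,0,0]]' | grep -E "tool_pos|tcp_rot|t:"; python3 -c "
from h import *
go(.39,.26,.23)"
```

```text
t: 28.5
tool_pos: [0.3909, 0.1751, 0.2018]
tcp_rot: [[-0.375, 0.927, -0.004], [0.922, 0.373, 0.105], [0.099, 0.036, -0.994]]
now [0.3909 0.1751 0.2018] jaw 21.9 t 28.5 j6 -0.1 F [ 0.3 -0.2 -0.2] w 0.801
twist deg 0 units 0.0 | shift units now [ 3.26  1.28 -0.76] | after twist [ 3.26  1.28 -0.76]
```

```bash
python3 -m pendant '[[0.8,0.7,0.3,-0.2,0],[0.8,0.7,0.3,-0.2,0],[0.8,0.5,0.2,0,0],[0.8,0,0,0,0],[0.8,0,0,0,0]]' | grep -E "tool_pos|tcp_rot|t:"; python3 - <<'E'
from h import *
go(.39,.29,.23)
c=camera_info('wrist');im=get_image('wrist');cv2.imwrite('pics/i0.png',im)
for n,z in[('weight_large_mid',.018),('weight_small_mid',.016)]:
  for m in mark_of(n,'wrist')[:3]: print(n,round(m['p'],2),np.round(m['uv'],1),proj(c,m['uv'],z).round(4))
  for s in sil(n,'wrist',2):
    k=max(cv2.findContours(s['region'].astype('uint8'),0,1)[0],key=cv2.contourArea)
    b=cv2.boxPoints(cv2.minAreaRect(k));q=np.array([proj(c,u,2*z) for u in b])[:,:2]
    print(n,round(s['p'],2),np.round(s['bbox']),q.round(3).tolist())
E
```

```text
t: 28.92
tool_pos: [0.3865, 0.2315, 0.2095]
tcp_rot: [[-0.381, 0.924, -0.018], [0.919, 0.381, 0.102], [0.101, 0.022, -0.995]]
now [0.3865 0.2315 0.2095] jaw 22.4 t 28.92 j6 0.02 F [-0.6  0.6 -0.1] w 0.799
twist deg 0 units 0.0 | shift units now [ 2.18  1.04 -0.58] | after twist [ 2.18  1.04 -0.58]
weight_large_mid 0.62 [289.9 149.2] [0.3838 0.2875 0.018 ]
weight_large_mid 0.56 [274. 116. 310. 181.] [[0.357, 0.31], [0.386, 0.323], [0.412, 0.266], [0.382, 0.253]]
weight_small_mid 0.76 [412.8 177.6] [0.51   0.3089 0.016 ]
weight_small_mid 0.94 [390. 153. 438. 211.] [[0.474, 0.316], [0.507, 0.335], [0.536, 0.293], [0.502, 0.273]]
```

```bash
python3 -m pendant '[[0.8,0.5,0.2,0.2,-0.035],[0.8,0.5,0.25,0.4,0],[0.8,0.2,0.08,0.6,0],[0.8,0,0,0.7,0],[0.8,0,0,0.7,0],[0.8,0,0,0.7,0],[0.8,0,0,0.7,0],[0.8,0,0,0.5,0],[0.8,0,0,0,0],[0.8,0,0,0,0]]' | grep -E "tool_pos|tcp_rot|t:"; python3 - <<'E'
from h import *
go(.384,.288,.012,24)
c=camera_info('wrist');im=get_image('wrist');cv2.imwrite('pics/j0.png',im)
for n,z in[('weight_large_mid',.018)]:
  for m in mark_of(n,'wrist')[:3]: print(n,round(m['p'],2),np.round(m['uv'],1),proj(c,m['uv'],z).round(4))
E
```

```text
t: 30.0
tool_pos: [0.3896, 0.2704, 0.0999]
tcp_rot: [[-0.394, 0.919, -0.009], [0.914, 0.393, 0.104], [0.099, 0.033, -0.995]]
now [0.3896 0.2704 0.0999] jaw 23.2 t 30.0 j6 0.06 F [ 0.1 -0.9  0.9] w 0.803
twist deg -0.8 units -0.019 | shift units now [ 0.38 -0.05  3.57] | after twist [ 0.38 -0.04  3.57]
weight_large_mid 0.88 [276.3 202.9] [0.3859 0.2876 0.018 ]
```

```bash
python3 -m pendant '[[0.8,0.25,0,0.3,-0.02],[0.8,0.1,0,0.5,0],[0.8,0,0,0.6,0],[0.8,0,0,0.6,0],[0.8,0,0,0.6,0],[0.8,0,0,0.3,0],[0.8,0,0,0,0]]' | grep -E "tool_pos|tcp_rot|t:"; python3 - <<'E'
from h import *
go(.385,.288,.012,24)
E
```

```text
t: 30.68
tool_pos: [0.3882, 0.2905, 0.0294]
tcp_rot: [[-0.413, 0.911, 0.002], [0.905, 0.41, 0.11], [0.1, 0.047, -0.994]]
now [0.3882 0.2905 0.0294] jaw 24.2 t 30.68 j6 0.07 F [-0.6 -0.4 -0.4] w 0.798
twist deg 0.2 units 0.005 | shift units now [-0.11 -0.19  0.68] | after twist [-0.11 -0.19  0.68]
```

```bash
python3 -m pendant '[[0.8,-0.1,-0.15,0.3,0],[0.8,-0.03,-0.04,0.25,0],[0.8,0,0,0.12,0],[0.1,0,0,0,0],[0.1,0,0,0,0],[0.1,0,0,0,0],[0.1,0,0,0,0],[0.1,0,0,0,0],[0.1,0,0,0,0]]' 60| grep -E "tool_pos|tcp_rot|t:|force|width"; python3 -m pendant '[[0.1,0,0,-0.3,0],[0.1,0,0,-0.5,0],[0.1,0,0,-0.6,0],[0.1,0,0,-0.6,0],[0.1,0,0,-0.6,0],[0.1,0,0,-0.6,0],[0.1,0,0,-0.6,0],[0.1,0,0,0,0]]'; python3 - <<'E'
from h import *
go(.4948,.1183,.1,5.2)
E
```

```text
t: 31.43
tool_pos: [0.3863, 0.2881, 0.0129]
tcp_rot: [[-0.413, 0.911, 0.006], [0.905, 0.41, 0.112], [0.1, 0.051, -0.994]]
ft_force: [0.3, -0.4, -1.8]
width: 0.363
t: 32.1
tool_pos: [0.3801, 0.2728, 0.104]
tcp_rot: [[-0.412, 0.911, -0.012], [0.906, 0.411, 0.1], [0.096, 0.03, -0.995]]
ft_force: [0.8, 0.6, -4.9]
width: 0.366
now [0.3801 0.2728 0.104 ] jaw 24.3 t 32.1 j6 0.06 F [ 0.8  0.6 -4.9] w 0.366
twist deg 19.1 units 0.424 | shift units now [-7.5   1.64 -0.51] | after twist [-6.57  4.   -0.35]
```

```bash
python3 -m pendant '[[0.1,-0.3,0.1,-0.1,0.15],[0.1,-0.3,0.15,-0.1,0.15],[0.1,-0.5,0.25,-0.1,0.12],[0.1,-0.8,0.49,-0.05,0],[0.1,-0.8,0.49,0,0],[0.1,-0.8,0.49,0,0],[0.1,-0.8,0.49,0,0],[0.1,-0.8,0.49,0,0],[0.1,-0.8,0.49,0,0],[0.1,-0.4,0.25,0,0],[0.1,0,0,0,0],[0.1,0,0,0,0]]'| grep -E "tool_pos|tcp_rot|t:|force|width"; python3 - <<'E'
from h import *
go(.4948,.1183,.05,5.2)
c=camera_info('wrist');im=get_image('wrist');cv2.imwrite('pics/k0.png',im)
for n,z in[('stop_end',.03),('open_end',.03),('strip_middle',.03),('weight_large_mid',get_state()['tool_pos'][2]+.005)]:
  for m in mark_of(n,'wrist')[:2]: print(n,round(m['p'],2),np.round(m['uv'],1),proj(c,m['uv'],z).round(4))
E
```

```text
t: 33.1
tool_pos: [0.4865, 0.1186, 0.081]
tcp_rot: [[-0.078, 0.996, -0.035], [0.992, 0.081, 0.094], [0.097, -0.027, -0.995]]
ft_force: [0.2, 0.9, -6.5]
width: 0.368
now [0.4865 0.1186 0.081 ] jaw 4.6 t 33.1 j6 0.02 F [ 0.2  0.9 -6.5] w 0.368
twist deg -0.6 units -0.012 | shift units now [-0.16  0.36  1.22] | after twist [-0.16  0.36  1.22]
stop_end 0.72 [291.1 188.7] [0.4917 0.1496 0.03  ]
weight_large_mid 0.62 [272.3 274.3] [0.485  0.1179 0.0859]
```

```bash
python3 -m pendant '[[0.1,-0.14,0.34,0.2,-0.012],[0.1,-0.02,0.03,0.4,0],[0.1,0,0,0.4,0],[0.1,0,0,0.2,0],[0.1,0,0,0.08,0],[0.1,0,0,0.08,0]]'| grep -E "tool_pos|tcp_rot|t:|force|width"; python3 - <<'E'
from h import *
go(.4948,.1183,.045,5.2)
E
```

```text
t: 33.85
tool_pos: [0.4953, 0.1222, 0.0451]
tcp_rot: [[-0.095, 0.995, -0.031], [0.991, 0.098, 0.095], [0.097, -0.022, -0.995]]
ft_force: [0.0, 0.2, -6.4]
width: 0.363
now [0.4953 0.1222 0.0451] jaw 5.6 t 33.85 j6 0.01 F [ 0.   0.2 -6.4] w 0.363
twist deg 0.4 units 0.009 | shift units now [-0.15 -0.03 -0.01] | after twist [-0.15 -0.03 -0.01]
```

```bash
python3 -m pendant '[[0.1,-0.13,0,0.06,0],[0.1,0,0,0.06,0]]'| grep -E "tool_pos|force"; python3 -m pendant '[[0.1,0,0,0.05,0],[0.1,0,0,0,0]]'| grep -E "tool_pos|force"
```

```text
tool_pos: [0.4955, 0.1207, 0.0436]
ft_force: [-6.7, -5.3, 9.5]
tool_pos: [0.4958, 0.1204, 0.044]
ft_force: [-0.1, -0.3, -6.7]
```

```bash
python3 -m pendant '[[0.4,0,0,0.04,0],[0.5,0,0,0,0],[0.65,0,0,0,0],[0.7,0,0,0,0],[0.7,0,0,-0.3,0],[0.7,0.05,0,-0.5,0],[0.7,0.05,0,-0.7,0],[0.7,0.05,0,-0.9,0],[0.7,0,0,-0.9,0],[0.7,0,0,-0.9,0],[0.7,0,0,-0.5,0],[0.7,0,0,0,0]]'| grep -E "tool_pos|tcp_rot|t:|force|width"; python3 - <<'E'
from h import *
go(.508,.26,.2,33)
c=camera_info('wrist');im=get_image('wrist');cv2.imwrite('pics/l0.png',im)
for n,z in[('stop_end',.03),('weight_large_mid',.048),('weight_small_mid',.016)]:
  for m in mark_of(n,'wrist')[:2]: print(n,round(m['p'],2),np.round(m['uv'],1),proj(c,m['uv'],z).round(4))
for s in sil('weight_large_mid','wrist',1):
    k=max(cv2.findContours(s['region'].astype('uint8'),0,1)[0],key=cv2.contourArea)
    q=np.array([proj(c,u,.065) for u in cv2.boxPoints(cv2.minAreaRect(k))])[:,:2];print(s['p'],q.round(3).tolist())
E
```

```text
t: 35.18
tool_pos: [0.5013, 0.1124, 0.1772]
tcp_rot: [[-0.097, 0.995, -0.015], [0.99, 0.099, 0.099], [0.1, -0.005, -0.995]]
ft_force: [1.0, 0.2, 0.5]
width: 0.699
now [0.5013 0.1124 0.1772] jaw 5.7 t 35.18 j6 0.01 F [1.  0.2 0.5] w 0.699
twist deg -27.3 units -0.608 | shift units now [ 5.91  0.84 -0.32] | after twist [ 4.87  3.43 -0.44]
stop_end 0.79 [271.  166.3] [0.4933 0.1501 0.03  ]
weight_large_mid 0.9 [269.9 205.3] [0.4956 0.1192 0.048 ]
weight_large_mid 0.59 [540.2 211.7] [0.718  0.1361 0.048 ]
weight_small_mid 0.55 [525.5 318. ] [0.7544 0.0275 0.016 ]
0.76 [[0.476, 0.151], [0.507, 0.154], [0.514, 0.092], [0.481, 0.089]]
```

```bash
python3 -m pendant '[[0.7,0.8,0.1,-0.2,-0.159],[0.7,0.8,0.2,-0.2,-0.159],[0.7,0.8,0.3,0,-0.159],[0.7,0.8,0.37,0,-0.03],[0.7,0.8,0.37,0,0],[0.7,0.8,0.37,0,0],[0.7,0.3,0.1,0,0],[0.7,0,0,0,0],[0.7,0,0,0,0]]'| grep -E "tool_pos|tcp_rot|t:|force|width"; python3 - <<'E'
from h import *
go(.508,.304,.1,28)
c=camera_info('wrist');im=get_image('wrist');cv2.imwrite('pics/m0.png',im)
for n,z in[('weight_small_mid',.016)]:
  for m in mark_of(n,'wrist')[:2]: print(n,round(m['p'],2),np.round(m['uv'],1),proj(c,m['uv'],z).round(4))
  for s in sil(n,'wrist',2):
    k=max(cv2.findContours(s['region'].astype('uint8'),0,1)[0],key=cv2.contourArea)
    q=np.array([proj(c,u,.031) for u in cv2.boxPoints(cv2.minAreaRect(k))])[:,:2];print(s['p'],q.round(3).tolist(),np.round(s['bbox']))
E
```

```text
t: 36.18
tool_pos: [0.4895, 0.2503, 0.1794]
tcp_rot: [[-0.486, 0.873, -0.048], [0.868, 0.488, 0.091], [0.103, 0.002, -0.995]]
ft_force: [-0.1, -0.4, -0.5]
width: 0.704
now [0.4895 0.2503 0.1794] jaw 29.2 t 36.18 j6 -0.15 F [-0.1 -0.4 -0.5] w 0.704
twist deg 1.2 units 0.027 | shift units now [1.18 1.69 3.32] | after twist [1.21 1.66 3.32]
weight_small_mid 0.82 [322.7 167.4] [0.5095 0.3042 0.016 ]
weight_small_mid 0.29 [222.3 299.6] [0.4895 0.1461 0.016 ]
0.77 [[0.482, 0.318], [0.51, 0.334], [0.537, 0.292], [0.508, 0.275]] [304. 141. 346. 198.]
```

```bash
python3 -m pendant '[[0.75,0.4,0.55,0.3,-0.04],[0.75,0.4,0.6,0.5,0],[0.75,0.3,0.5,0.6,0],[0.75,0,0,0.6,0],[0.75,0,0,0.6,0],[0.75,0,0,0.5,0],[0.75,0,0,0,0],[0.75,0,0,0,0]]'| grep -E "tool_pos|tcp_rot|t:|force|width"; python3 - <<'E'
from h import *
go(.5095,.3045,.012,31)
c=camera_info('wrist');im=get_image('wrist')
for n,z in[('weight_small_mid',.016)]:
  for m in mark_of(n,'wrist')[:2]: print(n,round(m['p'],2),np.round(m['uv'],1),proj(c,m['uv'],z).round(4))
  for s in sil(n,'wrist',1):
    k=max(cv2.findContours(s['region'].astype('uint8'),0,1)[0],key=cv2.contourArea)
    q=np.array([proj(c,u,.031) for u in cv2.boxPoints(cv2.minAreaRect(k))])[:,:2];print(s['p'],q.round(3).tolist(),np.round(s['bbox']))
E
```

```text
t: 37.0
tool_pos: [0.5131, 0.2949, 0.1053]
tcp_rot: [[-0.503, 0.863, -0.041], [0.859, 0.504, 0.091], [0.099, 0.011, -0.995]]
ft_force: [-0.6, -1.4, 0.6]
width: 0.751
now [0.5131 0.2949 0.1053] jaw 30.3 t 37.0 j6 -0.12 F [-0.6 -1.4  0.6] w 0.751
twist deg -0.7 units -0.016 | shift units now [0.03 0.03 3.75] | after twist [0.03 0.03 3.75]
weight_small_mid 0.74 [278.6 213.2] [0.5115 0.3042 0.016 ]
0.76 [[0.484, 0.321], [0.508, 0.337], [0.537, 0.293], [0.511, 0.277]] [256. 174. 303. 252.]
```

```bash
python3 -m pendant '[[0.75,0.03,0.05,0.3,-0.016],[0.75,0,0,0.5,0],[0.75,0,0,0.6,0],[0.75,0,0,0.6,0],[0.75,0,0,0.6,0],[0.75,0,0,0.3,0],[0.75,0,0,0,0]]'| grep -E "tool_pos|tcp_rot|t:|force|width"; python3 - <<'E'
from h import *
go(.5105,.3045,.012,31)
E
```

```text
t: 37.73
tool_pos: [0.5138, 0.3048, 0.0332]
tcp_rot: [[-0.516, 0.856, -0.031], [0.851, 0.517, 0.096], [0.098, 0.024, -0.995]]
ft_force: [0.2, -0.7, 0.1]
width: 0.75
now [0.5138 0.3048 0.0332] jaw 31.1 t 37.73 j6 -0.13 F [ 0.2 -0.7  0.1] w 0.75
twist deg 0.1 units 0.003 | shift units now [-0.03 -0.14  0.85] | after twist [-0.03 -0.14  0.85]
```

```bash
python3 -m pendant '[[0.75,-0.03,-0.12,0.3,0],[0.75,0,-0.02,0.35,0],[0.75,0,0,0.15,0],[0.1,0,0,0,0],[0.1,0,0,0,0],[0.1,0,0,0,0],[0.1,0,0,0,0],[0.1,0,0,0,0],[0.1,0,0,0,0]]' 60| grep -E "tool_pos|tcp_rot|t:|force|width"; python3 -m pendant '[[0.1,0,0,-0.3,0],[0.1,0,0,-0.5,0],[0.1,0,0,-0.7,0],[0.1,0,0,-0.8,0],[0.1,0,0,-0.8,0],[0.1,0,0,-0.8,0],[0.1,0,0,-0.8,0],[0.1,0,0,-0.6,0],[0.1,0,0,0,0]]'; python3 - <<'E'
from h import *
go(.5029,.0287,.14,5.2)
E
```

```text
t: 38.48
tool_pos: [0.5115, 0.3046, 0.0133]
tcp_rot: [[-0.517, 0.856, -0.027], [0.851, 0.517, 0.097], [0.097, 0.027, -0.995]]
ft_force: [-0.1, -0.1, -2.7]
width: 0.336
t: 39.23
tool_pos: [0.5137, 0.2896, 0.156]
tcp_rot: [[-0.517, 0.856, -0.03], [0.851, 0.517, 0.095], [0.097, 0.024, -0.995]]
ft_force: [1.2, 0.5, -1.7]
width: 0.337
now [0.5137 0.2896 0.156 ] jaw 31.1 t 39.23 j6 -0.14 F [ 1.2  0.5 -1.7] w 0.337
twist deg 25.9 units 0.576 | shift units now [-8.72 -5.78 -0.34] | after twist [-10.37  -1.39  -0.4 ]
```

```bash
python3 -m pendant '[[0.1,-0.71,-0.46,-0.05,0.159],[0.1,-0.76,-0.37,-0.05,0.159],[0.1,-0.8,-0.28,-0.05,0.159],[0.1,-0.83,-0.18,-0.05,0.09],[0.1,-0.9,-0.12,-0.05,0],[0.1,-0.9,-0.12,-0.05,0],[0.1,-0.9,-0.12,-0.05,0],[0.1,-0.9,-0.12,-0.05,0],[0.1,-0.9,-0.12,0,0],[0.1,-0.9,-0.12,0,0],[0.1,-0.8,-0.1,0,0],[0.1,-0.4,-0.05,0,0],[0.1,0,0,0,0],[0.1,0,0,0,0]]'| grep -E "tool_pos|tcp_rot|t:|force|width"; python3 - <<'E'
from h import *
go(.5029,.0287,.07,5.2)
c=camera_info('wrist');im=get_image('wrist');cv2.imwrite('pics/n0.png',im)
for n,z in[('stop_end',.03),('strip_middle',.03),('open_end',.03),('weight_small_mid',get_state()['tool_pos'][2]+.003)]:
  for m in mark_of(n,'wrist')[:2]: print(n,round(m['p'],2),np.round(m['uv'],1),proj(c,m['uv'],z).round(4))
E
```

```text
t: 40.4
tool_pos: [0.499, 0.0294, 0.141]
tcp_rot: [[-0.081, 0.996, -0.029], [0.992, 0.083, 0.097], [0.1, -0.021, -0.995]]
ft_force: [-0.0, 0.8, -3.0]
width: 0.334
now [0.499  0.0294 0.141 ] jaw 4.8 t 40.4 j6 -0.15 F [-0.   0.8 -3. ] w 0.334
twist deg -0.4 units -0.009 | shift units now [-0.32  0.21  2.82] | after twist [-0.32  0.21  2.82]
strip_middle 0.84 [281.7 160.6] [0.4977 0.0739 0.03  ]
weight_small_mid 0.64 [272.9 271.3] [0.4976 0.0294 0.1439]
```

```bash
python3 -m pendant '[[0.1,-0.2,0.15,0.3,-0.009],[0.1,-0.1,0.06,0.5,0],[0.1,0,0,0.6,0],[0.1,0,0,0.6,0],[0.1,0,0,0.4,0],[0.1,0,0,0.2,0],[0.1,0,0,0,0]]'| grep -E "tool_pos|tcp_rot|t:|force|width"; python3 - <<'E'
from h import *
go(.5029,.0287,.044,5.2)
E
```

```text
t: 41.23
tool_pos: [0.5038, 0.0317, 0.0683]
tcp_rot: [[-0.096, 0.995, -0.03], [0.99, 0.098, 0.097], [0.1, -0.021, -0.995]]
ft_force: [-0.3, -0.6, -3.6]
width: 0.333
now [0.5038 0.0317 0.0683] jaw 5.7 t 41.23 j6 -0.17 F [-0.3 -0.6 -3.6] w 0.333
twist deg 0.5 units 0.01 | shift units now [-0.21 -0.03  0.96] | after twist [-0.21 -0.03  0.96]
```

```bash
python3 -m pendant '[[0.1,-0.18,-0.03,0.3,0],[0.1,-0.03,0,0.3,0],[0.1,0,0,0.2,0],[0.1,0,0,0.08,0],[0.1,0,0,0.05,0]]'| grep -E "tool_pos|force"; python3 -m pendant '[[0.1,0,0,0.05,0],[0.1,0,0,0.05,0]]'| grep -E "tool_pos|force"
```

```text
tool_pos: [0.5036, 0.0281, 0.0434]
ft_force: [0.0, -0.3, -2.2]
tool_pos: [0.5039, 0.0282, 0.0432]
ft_force: [-3.0, -1.0, 3.9]
```

Contact made; release and rise clear of both weights.

```bash
python3 -m pendant '[[0.4,0,0,0.02,0],[0.5,0,0,0,0],[0.65,0,0,0,0],[0.7,0,0,0,0],[0.7,0,0,-0.3,0],[0.7,0.05,0,-0.5,0],[0.7,0.05,0,-0.7,0],[0.7,0.05,0,-0.9,0],[0.7,0,0,-0.9,0],[0.7,0,0,-0.9,0],[0.7,0,0,-0.9,0],[0.7,-0.4,0,-0.5,0],[0.7,-0.4,0,0,0],[0.7,0,0,0,0],[0.7,0,0,0,0]]'| grep -E "tool_pos|tcp_rot|t:|force|width"; python3 - <<'E'
from h import *
go(.5,.0,.2,5)
c=camera_info('wrist');im=get_image('wrist')
for n,z in[('strip_middle',.03),('stop_end',.03),('weight_large_mid',.048),('weight_small_mid',.046)]:
  for m in mark_of(n,'wrist')[:2]: print(n,round(m['p'],2),np.round(m['uv'],1),proj(c,m['uv'],z).round(4))
s=get_image('scene');cv2.imwrite('pics/o.png',np.hstack([cv2.resize(im,(480,360)),cv2.resize(s[140:290,180:310],(312,360),interpolation=cv2.INTER_CUBIC)]))
E
```

```text
t: 43.07
tool_pos: [0.5111, -0.0024, 0.1997]
tcp_rot: [[-0.098, 0.995, -0.013], [0.99, 0.099, 0.096], [0.097, -0.004, -0.995]]
ft_force: [0.5, 0.5, -0.2]
width: 0.702
now [ 0.5111 -0.0024  0.1997] jaw 5.7 t 43.07 j6 -0.21 F [ 0.5  0.5 -0.2] w 0.702
twist deg 0.7 units 0.015 | shift units now [ 0.14 -0.43  0.  ] | after twist [ 0.14 -0.43  0.  ]
strip_middle 0.65 [270. 121.] [0.4982 0.0738 0.03  ]
stop_end 0.6 [270.1  61.6] [0.4934 0.1242 0.03  ]
weight_large_mid 0.7 [270.8  62.3] [0.4947 0.1197 0.048 ]
weight_large_mid 0.39 [499.6 286.2] [ 0.7257 -0.0548  0.048 ]
weight_small_mid 0.86 [270.1 173.9] [0.5031 0.0276 0.046 ]
```

View pics/o.png

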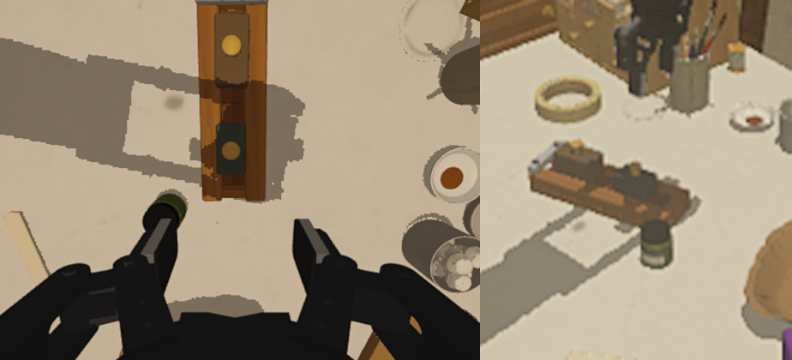

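Both weights stand upright on the strip's centre line: large at px (232,45) in the left panel, about rail x = +46 mm; small at (231,150), about -46 mm. The bystanders are in place and the gripper is clear, so I'm handing in.

```bash
python3 -c "
from bench import *
print(close_job())"
```

```text
the job is handed in; nothing more can be done
None
```

The job is done and handed in at about 43 s of the 72 s allowed. The strip is rolled, the roller is back in the tray, and both weights are on the strip.

- **Rolling:** I took the wooden-grip roller from the tray and rolled the strip three times from the stop to the open end. The force was mostly 15–37 N, peaking at 54 N on the first press. I repeated the pass because the tool had drifted up to about 5° out of upright; I did the last pass with a lighter grip so the roller could settle flat on the rail.
- **Roller:** It stands on its barrels on the tray floor, within a few mm of where it started; the images show it upright.
- **Weights:** The large one is at about rail x = +46 mm and the small one at about −46 mm. Each is within about 1 mm of the strip's centre line, upright, with its long side along the strip.
- **Other things:** Nothing else looked out of place in the images I viewed.

**Less certain:** I judged flushness only from the pictures and from the tool height holding steady at flush level during the last pass. The tool was still tilted 2–5° then, so a few tenths of a mm proud can't be ruled out. In the final image the network's stop_end mark landed on the large weight. I discounted it because the earlier readings agreed with each other.

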